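# Unstack the bonsai pots into their drip saucers

### The arm

A 7-joint arm with a two-finger parallel gripper is mounted at the origin on the work surface. World frame = base frame: x ahead of the robot, y to its left, z up, the work surface at z = 0. Lengths are in m, angles in degrees, forces in N, time in s.
With the tool pointing down it reaches from about 0.4 to 0.85 m from the base axis. Payload 4.5 kg.
Tool frame: the origin (TCP) lies on the front face of the gripper's body, between the roots of the fingers; the fingertips stand 73 mm ahead of it and the grasp point (between the pads) lies 54 mm ahead of it; z points along the fingers, y is the direction in which the jaws open and shut (so a half turn about z gives the same grasp; the last joint's range is limited). The gripper opens to 85 mm and grips with 20 to 120 N. Pads are 22 mm wide; open, the fingers measure 114 mm over their backs; the gripper's body (76 mm by 85 mm) begins 54 mm behind the grasp point. The pads swing forward as they close: fully open they stand 13 mm farther back than shut.
Start: joints at [-62.521, 39.483, -11.15, 89.685, 9.013, 51.709, -12.324], TCP at [0.269, 0.564, 0.304] pointing down, gripper open.
Joint ranges: [-172.22, 172.22], [-26.19, 119.32], [-84.43, 86.54], [7.71, 146.69], [-57.33, 237.33], [2.42, 119.75], [-152.13, 152.13]. Speed limits (degrees/s): [147.25, 147.25, 180, 180, 180, 180, 180].

### API

Orientations are given as [roll, pitch, yaw] about the fixed x, y, z axes, in that order (R = Rz(yaw) Ry(pitch) Rx(roll)).
In Python, from cell import arm gives the robot as it stands.
- The arm moves only by the tool carry_out, never from a script. Its argument "steps" is a list that holds one entry, the list of rows, each a list of 6 numbers: the shift along the tool's x, y, z in mm, then the turn, a rotation vector about the tool's x, y, z in degrees. A call has 1 to 8 rows; each row shifts and turns the commanded pose from where the row before left it, along the tool's axes as they then stand; what a row does not reach is not made up. A row lasts 1/10 s, in which the tool goes at most 50 mm and 8.59 degrees, less where a joint would pass 70% of its speed; a pose out of reach is approached as far as the arm can. A call is refused whole if a number of a shift passes 50 or a number of a turn 8.59, either way. A call with a gripper value outside its range is refused whole. "fingers" is the finger opening in mm, from 0 to 85.4, set as the call begins (left out, the last holds). The fingers move at their own pace and stop on an object; "grip_force" is the grip in N (left out, the last holds). Time passes only in rows, so rows that do not move let the fingers close. It gives the time, the measured TCP pose, the force and the opening at its end, in the units of the state.
- arm.sense(): the state, without advancing time (a new reading comes with each control period).
- arm.camera(name): name is "side" or "top"; returns a dict with "frame" (384x512x3 uint8, red, green, blue), "K" (3x3 intrinsics, pixels), "camera_from_world" (4x4, takes a point from world to camera coordinates). Camera axes: x right, y up, looking along -z (the intrinsics and any distortion apply to the point x, -y, -z); pixel columns grow to the right and rows downward; lengths in m; the calibration is good to about 2 mm. A picture is of the moment at which its call begins. There is no depth.
- arm.job_done(): hands the job in, once; it reports no verdict.
The state is a dict: "time": time; "joints": joint angles; "joint_velocities": joint speeds; "joint_torque": joint torques, N m; "eef_pos": TCP position; "ee_rot": TCP orientation; "ft_force": force on the tool from outside, world axes, zero at the start; "wrist_torque": the same for the moment, N m; "gripper_width": finger opening in m.
Only numpy, scipy, OpenCV 4.12 (cv2) and the standard library are available. Lean on these libraries where they do the work, as an engineer would, in place of code of your own. Each camera call takes 0.05 s, during which the arm holds its last target.

### The job

Take the stack of four small bonsai pots apart from the top down, one pot at a time, and stand each one on its feet in the drip saucer of its own shape (round, square, oval, rectangular), flat on the saucer's floor inside the rim and lined up with the saucer's sides. Set the pots down gently, without dropping or tipping any, and leave the coil of wire and the paste jar where they are.

Things in the scene. Friction and masses are not known exactly. Their poses are not given: they have to be found in the camera images.
- pot_round_mid (a point): Round pot, the topmost of the stack: plain terracotta bonsai pot, outside diameter 46 mm, straight sides, 40 mm high in all including three 5 mm feet, open at the top, wall 6 mm. Weighs about 100 g. The point is its centre, 20 mm above the undersides of its feet; z up out of the mouth.
- pot_square_mid (a point): Square pot, second from the top: terracotta, 54 x 54 mm outside, straight sides, 46 mm high in all including four 5 mm feet, rim turned in to 9 mm wide. About 150 g. The point is its centre, 23 mm above the undersides of its feet; x and y are square to its sides.
- pot_oval_mid (a point): Oval pot, third from the top: terracotta, 84 mm long (along its x) and 60 mm wide (along its y), straight parallel long sides 24 mm long with half-round ends, 42 mm high in all including four 5 mm feet, rim turned in to 8 mm wide. About 200 g. The point is its centre, 21 mm above the undersides of its feet.
- pot_rect_mid (a point): Rectangular pot, at the bottom of the stack, standing on the bench: terracotta, 110 mm long (along its x) and 68 mm wide (along its y), straight sides, 42 mm high in all including four 5 mm feet, rim turned in to 10 mm wide. About 300 g. The point is its centre, 21 mm above the undersides of its feet. In the stack each pot's body rests on the rim of the one below with its feet 5 mm down inside that mouth, nothing holding them but weight; the whole stack is 155 mm high.
- saucer_round: Dark grey plastic drip saucer, round, 70 mm across outside, 64 mm inside the rim; rim 3 mm thick and 12 mm high over the bench, inner floor 4 mm above the bench: 9 mm of room all round its pot. It does not slide. Origin at the centre of its underside, on the bench.
- saucer_square: Dark grey plastic drip saucer, square, 78 x 78 mm outside, 72 x 72 mm inside the rim, sides along its x and y; rim 3 mm thick and 12 mm high over the bench, inner floor 4 mm above the bench: 9 mm of room all round its pot. It does not slide. Origin at the centre of its underside, on the bench.
- saucer_oval: Dark grey plastic drip saucer, oval with straight long sides like the oval pot, 108 x 84 mm outside, 102 x 78 mm inside the rim, long along its x; rim 3 mm thick and 12 mm high over the bench, inner floor 4 mm above the bench: 9 mm of room all round its pot. It does not slide. Origin at the centre of its underside, on the bench.
- saucer_rect: Dark grey plastic drip saucer, rectangular, 134 x 92 mm outside, 128 x 86 mm inside the rim, long along its x; rim 3 mm thick and 12 mm high over the bench, inner floor 4 mm above the bench: 9 mm of room all round its pot. It does not slide. Origin at the centre of its underside, on the bench.
- coil: Bystander: coil of copper training wire lying flat, 82 mm across, 16 mm high. Origin at the centre of its underside.
- jar: Bystander: jar of cut paste with a green lid, 56 mm across, 55 mm high. Origin at the centre of its underside.

How it is judged:
By the outcome, as a careful person would: the job done as asked, in the order asked, and still so for the second after the job is handed in, with the robot touching nothing.
It also fails if it takes over 120 s, if anything falls off the work surface, if the arm or the gripper's body presses on something with over 40 N, if the wrist force passes 120 N, or if a joint passes its speed limit or range.

## Working session

There is one attempt and no reset: what is moved stays moved. The work goes in short steps, Python scripts to look and compute and a tool call to move; the robot and the scene stay as the last step left them, time stands still between calls to the robot, and variables do not carry over. Pictures are saved under pics/ and viewed, and the job is handed in when it is done.

Besides the shell and the picture viewer there is one more tool, called as name([rows], argument=value, ...), one row to a line, values as JSON. carry_out: Moves the arm, as the interface text tells. Its arguments: {"type":"object","properties":{"steps":{"type":"array","items":{"type":"array","items":{"type":"array","items":{"type":"number"}}}},"fingers":{"type":"number"},"grip_force":{"type":"number"}},"required":["steps"]}

```bash
ls; mkdir -p pics
python3 - <<'E'
from cell import arm
import cv2
s=arm.sense();print(s)
for n in("top","side"):
    c=arm.camera(n);cv2.imwrite(f"pics/{n}0.png",c["frame"][:,:,::-1]);print(n,c["K"],c["camera_from_world"],[k for k in c])
E
```

```text
pics
{'time': 0.0, 'joints': array([-62.51999788,  39.53221225, -11.14569901,  89.74687987,
         9.01445101,  51.70665566, -12.32353506]), 'joint_velocities': array([ 0.06164225,  0.01269664,  0.04530745, -0.0187387 ,  0.01457271,
       -0.0604123 ,  0.0316598 ]), 'joint_torque': array([ 1.02772130e-03, -5.39627910e+01, -1.26617767e+00, -1.58545518e+01,
        9.08697053e-03,  9.53951821e-03,  6.20281384e-06]), 'eef_pos': array([0.269308  , 0.56342862, 0.30308553]), 'ee_rot': array([-1.79896704e+02,  8.19604995e-03,  1.54464271e+02]), 'ft_force': array([ 0.23500143,  0.45402641, -0.72709973]), 'wrist_torque': array([-0.01988976, -0.05014545,  0.02207138]), 'gripper_width': 0.0852375018555147}
top [[484.48976506   0.         254.46173902]
 [  0.         484.48976506 194.37105648]
 [  0.           0.           1.        ]] [[ 0.01396076 -0.99976145  0.01679715 -0.00182665]
 [ 0.98691506  0.01647622  0.16039702 -0.55831169]
 [-0.16063551  0.0143381   0.98690965 -1.5013728 ]
 [ 0.          0.          0.          1.        ]] ['frame', 'K', 'camera_from_world']
side [[428.95317228   0.         253.52626547]
 [  0.         428.95317228 196.69140491]
 [  0.           0.           1.        ]] [[ 0.98724879 -0.15788898 -0.02027078 -0.52043422]
 [ 0.09669101  0.49362807  0.86428131 -0.17731479]
 [-0.12645427 -0.85522067  0.50260016 -1.24428747]
 [ 0.          0.          0.          1.        ]] ['frame', 'K', 'camera_from_world']
```

View pics/top0.png

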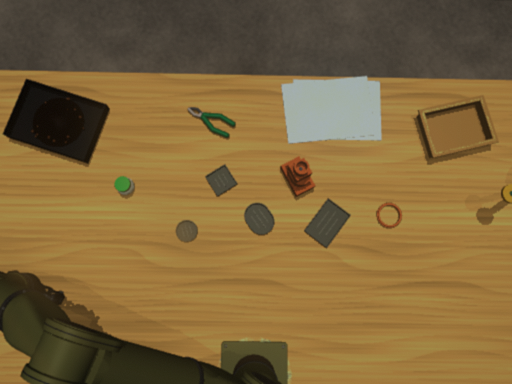

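View pics/side0.png

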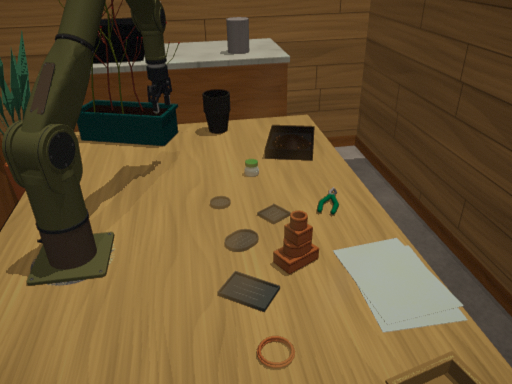

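The top view shows the round saucer near (187,231), square (221,181), oval (259,219), rect (327,223), the stack near (298,176), the coil (389,215) and the jar (124,186). Next I'll zoom in.

Run:
```python
from cell import arm
import cv2,numpy as np
c=arm.camera("top");a=c["frame"].astype(float);n=1
for i in range(5):
    f=arm.camera("top")["frame"]; a+=f;n+=1
a/=n; print(np.abs(a-f).mean())
s=arm.camera("side")["frame"]
np.savez("cams.npz",top=a,side=s)
def en(x): return np.clip((x/255.)**0.6*255,0,255).astype(np.uint8)
cv2.imwrite("pics/t1.png",cv2.resize(en(a[150:260,165:365])[:,:,::-1],None,fx=4,fy=4,interpolation=cv2.INTER_CUBIC))
cv2.imwrite("pics/s1.png",cv2.resize(en(s[180:320,195:345])[:,:,::-1],None,fx=4,fy=4,interpolation=cv2.INTER_CUBIC))
```

```text
0.5123477511935763
```

View pics/t1.png

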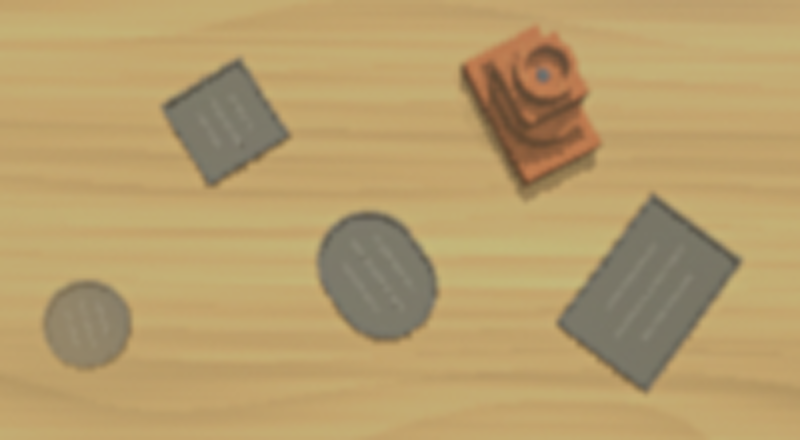

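View pics/s1.png

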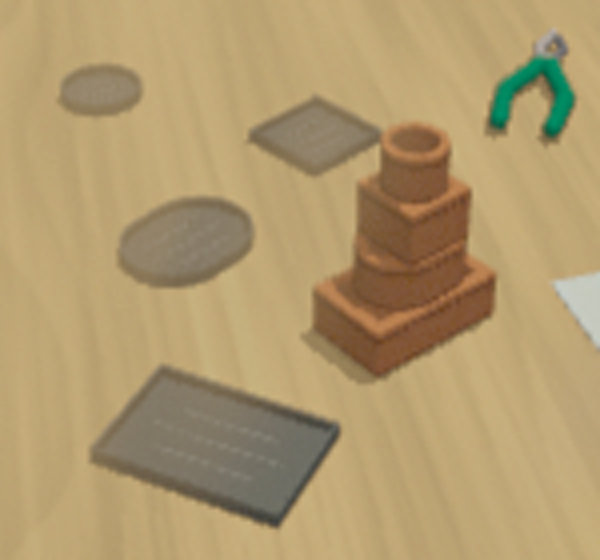

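```bash
cat > h.py <<'E'
from cell import arm
import cv2,numpy as np
from scipy.optimize import minimize
def cams():
    o={}
    for n in("top","side"):
        c=arm.camera(n);o[n]=c
    return o
def proj(c,P):
    T=c["camera_from_world"];p=P@T[:3,:3].T+T[:3,3]
    q=np.c_[p[:,0],-p[:,1],-p[:,2]]@np.array(c["K"]).T
    return q[:,:2]/q[:,2:]
def rect(l,w): return np.array([[l,w],[-l,w],[-l,-w],[l,-w]])/2
def stad(l,w):
    r=w/2;d=(l-w)/2;t=np.linspace(-np.pi/2,np.pi/2,25)
    a=np.c_[d+r*np.cos(t),r*np.sin(t)];return np.r_[a,-a]
SH={"round":stad(.046,.046),"square":rect(.054,.054),"oval":stad(.084,.060),"rect":rect(.110,.068)}
SA={"round":stad(.070,.070),"square":rect(.078,.078),"oval":stad(.108,.084),"rect":rect(.134,.092)}
H={"round":.040,"square":.046,"oval":.042,"rect":.042}
def pris(o,x,y,yaw,z0,z1):
    c,s=np.cos(np.radians(yaw)),np.sin(np.radians(yaw))
    q=o@np.array([[c,s],[-s,c]])+[x,y]
    return np.r_[np.c_[q,np.full(len(q),z0)],np.c_[q,np.full(len(q),z1)]]
SS=8
def mask(c,prisms,box):
    u0,v0,u1,v1=box;m=np.zeros(((v1-v0)*SS,(u1-u0)*SS),np.uint8)
    for P in prisms:
        q=(proj(c,P)+.5-[u0,v0])*SS-.5
        h=cv2.convexHull(q.astype(np.float32))
        cv2.fillPoly(m,[np.round(h*16).astype(np.int32)],255,shift=4)
    return cv2.resize(m,(u1-u0,v1-v0),interpolation=cv2.INTER_AREA)/255.
def gray_feat(f):   # wood chroma -> low for grey
    f=f.astype(float);return (f[...,0]-f[...,2])/(f.sum(2)+1)
def terra_feat(f):
    f=f.astype(float);return f[...,0]/(f[...,1]+5)
def soft(F,box,m0):
    # levels from guess mask, normalise 0..1
    u0,v0,u1,v1=box;F=F[v0:v1,u0:u1]
    a=np.median(F[m0>.95]);b=np.median(F[m0<.02]);return np.clip((F-b)/(a-b),0,1)
E
cat > m1.py <<'E'
from h import *
C=cams()
def backproj(c,u,v,z):
    T=c["camera_from_world"];d=np.linalg.inv(np.array(c["K"]))@[u,v,1];d=T[:3,:3].T@(d*[1,-1,-1]);o=-T[:3,:3].T@T[:3,3]
    return o+d*(z-o[2])/d[2]
t=C["top"]
ini={"round":(187,231,0),"square":(221.5,180.5,30),"oval":(259.5,219,20),"rect":(327.5,223,-30)}
def fit(prf,x0,cn,feat,pad=8,st=None):
    x0=np.array(x0,float)
    boxes={};targ={}
    for n in cn:
        P=np.vstack([proj(C[n],p) for p in prf(x0)]);b=(*(np.floor(P.min(0))-pad).astype(int),*(np.ceil(P.max(0))+pad).astype(int))
        boxes[n]=b;targ[n]=soft(feat(C[n]["frame"]),b,mask(C[n],prf(x0),b))
    f=lambda x:sum(((mask(C[n],prf(x),boxes[n])-targ[n])**2).sum() for n in cn)
    best=None
    s=np.array([x0]+[x0+np.eye(len(x0))[i]*st[i] for i in range(len(x0))])
    r=minimize(f,x0,method="Nelder-Mead",options=dict(initial_simplex=s,maxiter=800,xatol=1e-5,fatol=1e-4))
    return r.x,r.fun
if __name__=="__main__":
  for k,(u,v,y0) in ini.items():
    p=backproj(t,u,v,.008);
    for cn in(["top"],["side"],["top","side"]):
        best=None
        for yy in ([0] if k=="round" else [0,30,60] if k=="square" else [0,30,60,90,120,150]):
            prf=lambda x:[pris(SA[k],x[0],x[1],x[2]*100,0,.012)]
            r=fit(prf,[p[0],p[1],yy/100],cn,gray_feat,st=[.006,.006,.15])
            if best is None or r[1]<best[1]:best=r
        print(k,cn,best[0][:2].round(4),(best[0][2]*100).round(1),round(best[1],2))
  p=backproj(t,301,168,.155);print(p)
  z={"round":(.115,.155),"square":(.079,.12),"oval":(.042,.079),"rect":(0,.042)}
  def prf(x):
    return [pris(SH["round"],x[0],x[1],0,*z["round"]),pris(SH["square"],x[2],x[3],x[4]*100,*z["square"]),pris(SH["oval"],x[5],x[6],x[7]*100,*z["oval"]),pris(SH["rect"],x[8],x[9],x[10]*100,*z["rect"])]
  for cn in(["top"],["side"],["top","side"]):
   best=None
   for yy in (30,60,90,120):
    x0=[p[0],p[1],p[0],p[1],yy/100,p[0],p[1],yy/100,p[0],p[1],yy/100]
    r=fit(prf,x0,cn,terra_feat,st=[.005,.005,.005,.005,.15,.005,.005,.15,.005,.005,.15])
    r=fit(prf,r[0],cn,terra_feat,st=[.003,.003,.003,.003,.1,.003,.003,.1,.003,.003,.1])
    if best is None or r[1]<best[1]:best=r
   print(cn,best[0].round(4),best[1])
E
python3 m1.py
```

```text
round ['top'] [0.4439 0.2249] -8.0 20.2
round ['side'] [0.4458 0.2344] -38.2 59.2
round ['top', 'side'] [0.4444 0.2252] -19.8 86.97
square ['top'] [0.6117 0.1181] 32.7 16.52
square ['side'] [0.6142 0.1223] 35.3 84.0
square ['top', 'side'] [0.6121 0.1183] 33.6 108.55
oval ['top'] [ 0.4868 -0.0091] 36.1 17.74
oval ['side'] [ 0.4888 -0.0059] 38.2 96.93
oval ['top', 'side'] [ 0.4873 -0.0086] 35.1 123.08
rect ['top'] [ 0.4763 -0.2303] -36.6 28.26
rect ['side'] [ 0.4781 -0.2291] 142.8 112.39
rect ['top', 'side'] [ 0.4769 -0.2308] 143.5 146.41
[ 0.62267763 -0.12987022  0.155     ]
['top'] [ 0.6265 -0.1308  0.6278 -0.1299  0.313   0.6251 -0.1293  0.2025  0.6266
 -0.1337  0.2717] 64.39756977489421
['side'] [ 0.6283 -0.1345  0.6283 -0.1425  0.4919  0.6283 -0.1348  0.4025  0.6274
 -0.1265  0.2996] 88.63230221410124
['top', 'side'] [ 0.6296 -0.1304  0.6307 -0.1298  0.2621  0.6274 -0.1258  0.5928  0.6259
 -0.1312  0.2944] 198.47306693415211
```

```bash
cat > ov.py <<'E'
from h import *
def ov(c,items,box,fx,fn):
    u0,v0,u1,v1=box;f=c["frame"][v0:v1,u0:u1].astype(float)
    im=cv2.resize(np.clip((f/255)**.6*255,0,255).astype(np.uint8)[:,:,::-1],None,fx=fx,fy=fx,interpolation=cv2.INTER_CUBIC).copy()
    for P,col in items:
        n=len(P)//2;q=(proj(c,P)+.5-[u0,v0])*fx-.5
        for h in(q[:n],q[n:]): cv2.polylines(im,[np.round(h*16).astype(np.int32)],True,col,1,cv2.LINE_AA,shift=4)
    cv2.imwrite(fn,im)
E
cat > o1.py <<'E'
from ov import *
C=cams()
S={"round":(.444,.2255,0),"square":(.612,.1185,33),"oval":(.487,-.0085,36),"rect":(.477,-.2305,-36.5)}
it=[(pris(SA[k],*S[k],0,.012),(255,255,0)) for k in S]
P=[(pris(SH["round"],.6275,-.131,0,.12,.155),(0,255,0)),(pris(SH["square"],.6275,-.131,30,.079,.12),(255,0,0)),(pris(SH["oval"],.6265,-.131,30,.042,.079),(0,255,255)),(pris(SH["rect"],.6265,-.131,29,0,.042),(255,0,255))]
ov(C["top"],it+P,(165,150,365,260),4,"pics/ot.png")
ov(C["side"],it+P,(195,180,345,320),4,"pics/os.png")
ov(C["side"],P,(262,200,330,280),8,"pics/os2.png")
ov(C["top"],P,(270,145,330,205),9,"pics/ot2.png")
E
python3 o1.py
```

```text
(no output)
```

View pics/ot.png

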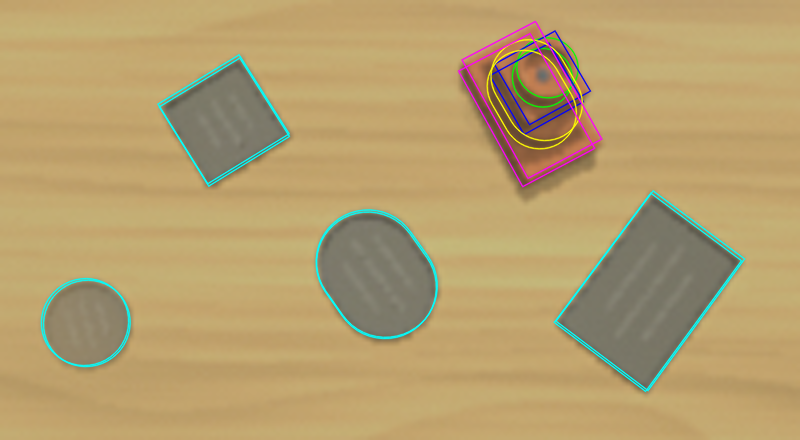

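View pics/os.png

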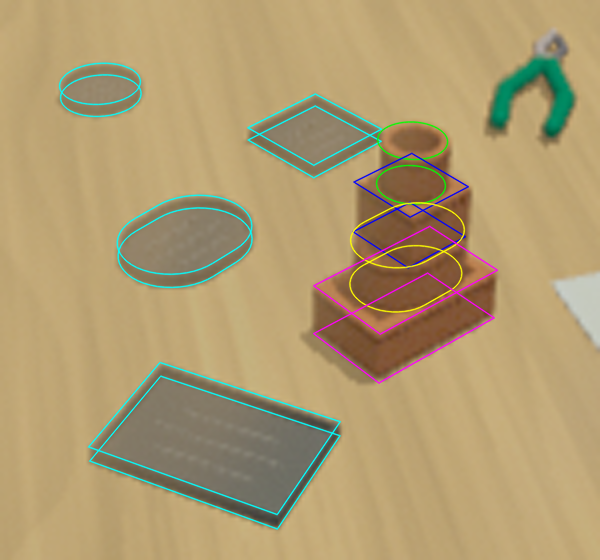

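View pics/os2.png

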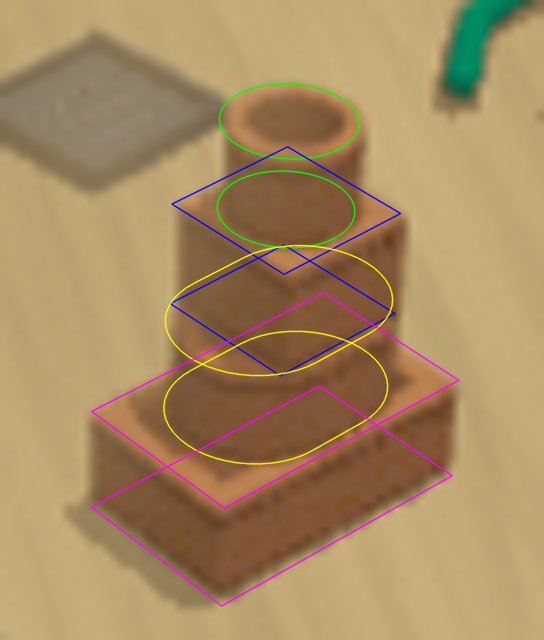

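View pics/ot2.png

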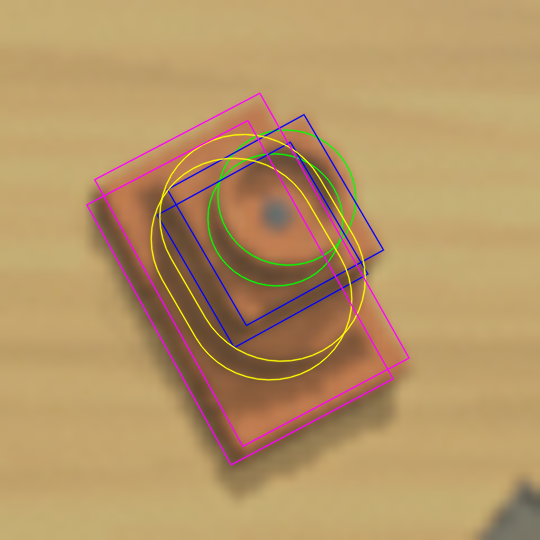

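Pot yaw comes out at about 30° and both cameras agree to about 2 mm. I'm moving above the stack.

```bash
cat > go.py <<'E'
import sys,numpy as np
from cell import arm
# usage: go.py x y z yaw : remaining shift in tool axes (mm) at the current yaw, and at target yaw, + tool-z turn
s=arm.sense();p=s["eef_pos"];r=s["ee_rot"]
x,y,z,w=map(float,sys.argv[1:5])
def sh(psi):
    c,n=np.cos(np.radians(psi)),np.sin(np.radians(psi));d=(np.array([x,y,z])-p)*1000
    return np.round([c*d[0]+n*d[1],n*d[0]-c*d[1],-d[2]],1)
t=(r[2]-w+180)%360-180
print("t",round(s["time"],2),"pos",p.round(4),"rot",r.round(2),"j",s["joints"].round(0),"F",s["ft_force"].round(1),"w",round(s["gripper_width"]*1000,1))
print("shift@now",sh(r[2]),"shift@target yaw",sh(w),"tool-z turn",round(t,2))
E
python3 go.py .6265 -.131 .30 30
```

```text
t 0.65 pos [0.2695 0.5639 0.3039] rot [179.99  -0.   154.46] j [-63.  39. -11.  90.   9.  52. -12.] F [-0.1  0.1  0.5] w 85.2
shift@now [-621.8 -473.1    3.9] shift@target yaw [-38.3 780.4   3.9] tool-z turn 124.46
```

carry_out([
  [[-31, -23.6, 0, 0, 0, 0], [-31, -23.6, 0, 0, 0, 0], [-31, -23.6, 0, 0, 0, 0], [-31, -23.6, 0, 0, 0, 0], [-31, -23.6, 0, 0, 0, 0], [-31, -23.6, 0, 0, 0, 0], [-31, -23.6, 0, 0, 0, 0], [-31, -23.6, 0, 0, 0, 0]],
], fingers=85, grip_force=30)

```text
time: 1.45
eef_pos: [0.4125, 0.2853, 0.3041]
ee_rot: [180.0, 0.0, 154.5]
ft_force: [0.4, -0.2, 0.2]
gripper_width: 0.0851
```

carry_out([
  [[-31, -23.6, 0, 0, 0, 0], [-31, -23.6, 0, 0, 0, 0], [-31, -23.6, 0, 0, 0, 0], [-31, -23.6, 0, 0, 0, 0], [-31, -23.6, 0, 0, 0, 0], [-31, -23.6, 0, 0, 0, 0], [-31, -23.6, 0, 0, 0, 0], [-31, -23.6, 0, 0, 0, 0]],
])

```text
time: 2.25
eef_pos: [0.5549, 0.0078, 0.3041]
ee_rot: [180.0, 0.0, 154.5]
ft_force: [1.0, -0.4, -0.2]
gripper_width: 0.0849
```

carry_out([
  [[0, 0, 0, 0, 0, 8.5], [0, 0, 0, 0, 0, 8.5], [0, 0, 0, 0, 0, 8.5], [0, 0, 0, 0, 0, 8.5], [0, 0, 0, 0, 0, 8.5], [0, 0, 0, 0, 0, 8.5], [0, 0, 0, 0, 0, 8.5], [0, 0, 0, 0, 0, 8.5]],
])

```text
time: 3.05
eef_pos: [0.5543, 0.0095, 0.304]
ee_rot: [180.0, -0.0, 86.1]
ft_force: [-0.7, -0.3, -0.5]
gripper_width: 0.0846
```

```bash
python3 go.py .6265 -.131 .30 30
```

```text
t 3.05 pos [0.5543 0.0095 0.304 ] rot [ 1.7998e+02 -2.0000e-02  8.6120e+01] j [ -9.  34.   5. 103.  -4.  43.  -6.] F [-0.7 -0.3 -0.5] w 84.6
shift@now [-135.3   81.6    4. ] shift@target yaw [ -7.7 157.8   4. ] tool-z turn 56.12
```

carry_out([
  [[0, 0, 0, 0, 0, 8], [0, 0, 0, 0, 0, 8], [0, 0, 0, 0, 0, 8], [0, 0, 0, 0, 0, 8], [0, 0, 0, 0, 0, 8], [0, 0, 0, 0, 0, 8], [0, 0, 0, 0, 0, 8]],
])

```text
time: 3.75
eef_pos: [0.5543, 0.0096, 0.304]
ee_rot: [-180.0, -0.0, 30.2]
ft_force: [0.3, -0.4, 0.1]
gripper_width: 0.0849
```

carry_out([
  [[-2, 39, 0, 0, 0, 0], [-2, 39, 0, 0, 0, 0], [-2, 40, 0, 0, 0, 0], [-2, 40, 0, 0, 0, 0], [0, 0, 0, 0, 0, 0]],
])

```text
time: 4.25
eef_pos: [0.6284, -0.1382, 0.3042]
ee_rot: [179.6, 0.0, 30.0]
ft_force: [-0.6, -0.4, 0.7]
gripper_width: 0.085
```

```bash
python3 go.py .6265 -.131 .22 30
cat > snap.py <<'E'
import sys,cv2,numpy as np
from cell import arm
n=sys.argv[1];b=list(map(int,sys.argv[3:7]));fx=int(sys.argv[7])
f=arm.camera(n)["frame"][b[1]:b[3],b[0]:b[2]]
f=np.clip((f/255.)**.6*255,0,255).astype(np.uint8)
cv2.imwrite("pics/"+sys.argv[2]+".png",cv2.resize(f[:,:,::-1],None,fx=fx,fy=fx,interpolation=cv2.INTER_CUBIC))
E
python3 snap.py side a1 235 120 375 290 4;python3 snap.py top a2 240 110 340 220 5
```

```text
t 4.25 pos [ 0.6284 -0.1382  0.3042] rot [1.7962e+02 4.0000e-02 3.0020e+01] j [ -3.  42.  21.  87. -17.  53. -37.] F [-0.6 -0.4  0.7] w 85.0
shift@now [ 1.9 -7.2 84.2] shift@target yaw [ 1.9 -7.2 84.2] tool-z turn 0.02
```

View pics/a1.png

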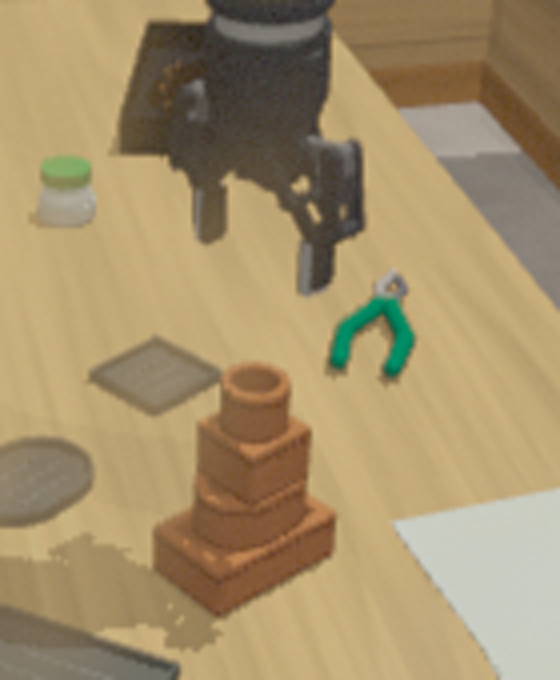

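View pics/a2.png

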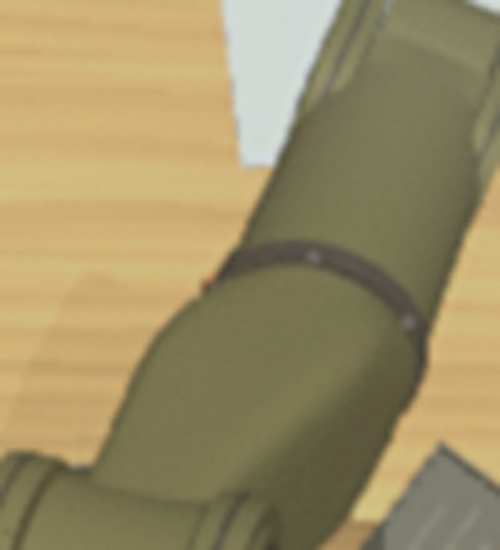

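Run:
```python
from h import *
c=arm.camera("side");s=arm.sense();p=s["eef_pos"];psi=np.radians(s["ee_rot"][2])
ty=np.array([np.sin(psi),-np.cos(psi),0]);tx=np.array([np.cos(psi),np.sin(psi),0])
print(p)
from ov import ov
it=[]
for sg in(1,-1):
  for off,col in((.0425,(0,255,0)),(.057,(0,0,255))):
    q=[p+sg*ty*off+tx*a-[0,0,d] for d in(.06,.03) for a in(-.011,.011)]
    it.append((np.array(q),col))
ov(c,it,(265,140,345,220),8,"pics/a3.png")
```

```text
[ 0.62713871 -0.1300221   0.30349905]
```

View pics/a3.png

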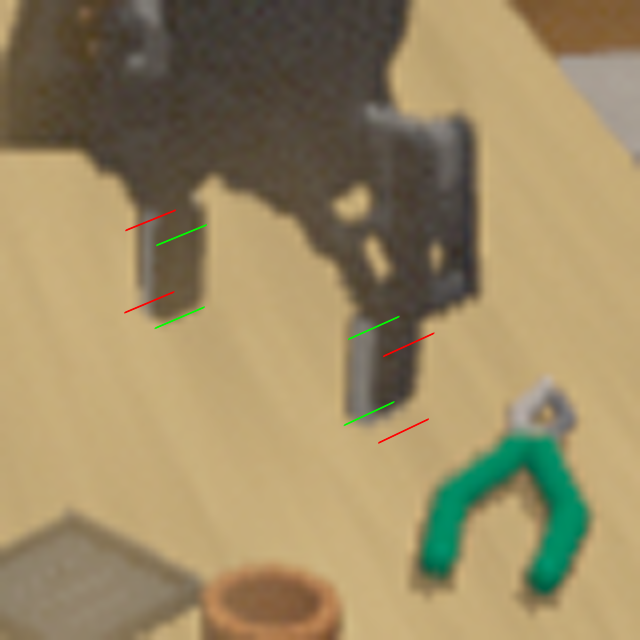

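carry_out([
  [[0, 2, 20, 0, 0, 0], [0, 0, 25, 0, 0, 0], [0, 0, 25, 0, 0, 0], [0, 0, 15, 0, 0, 0], [0, 0, 10, 0, 0, 0], [0, 0, 0, 0, 0, 0]],
])

```text
time: 5.0
eef_pos: [0.6279, -0.1315, 0.2079]
ee_rot: [-179.9, 0.1, 30.5]
ft_force: [-0.2, 0.4, -0.3]
gripper_width: 0.0851
```

```bash
python3 go.py .628 -.132 .20 30;python3 snap.py side a4 265 185 345 255 8
```

```text
t 5.0 pos [ 0.6279 -0.1315  0.2079] rot [-1.7989e+02  7.0000e-02  3.0520e+01] j [ -2.  49.  18.  92. -20.  42. -34.] F [-0.2  0.4 -0.3] w 85.1
shift@now [-0.1  0.4  7.9] shift@target yaw [-0.1  0.4  7.9] tool-z turn 0.52
```

View pics/a4.png

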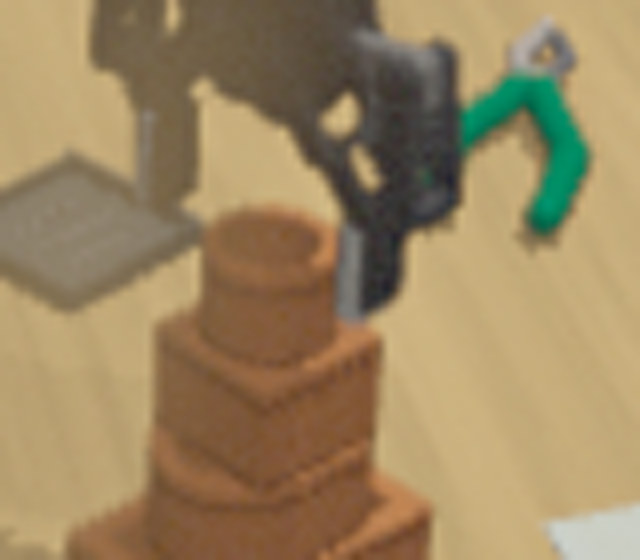

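carry_out([
  [[0, 0, 4, 0, 0, 0], [0, 0, 4, 0, 0, 0], [0, 0, 0, 0, 0, 0], [0, 0, 0, 0, 0, 0], [0, 0, 0, 0, 0, 0], [0, 0, 0, 0, 0, 0]],
], fingers=54)

```text
time: 5.65
eef_pos: [0.6285, -0.1326, 0.2011]
ee_rot: [180.0, -0.0, 30.5]
ft_force: [-0.5, -0.6, 0.3]
gripper_width: 0.0544
```

```bash
python3 go.py .628 -.132 .20 30;python3 snap.py side a5 265 185 345 255 8
```

```text
t 5.65 pos [ 0.6285 -0.1326  0.2011] rot [ 1.7999e+02 -2.0000e-02  3.0450e+01] j [ -1.  49.  17.  92. -20.  41. -34.] F [-0.5 -0.6  0.3] w 54.4
shift@now [-0.1 -0.8  1.1] shift@target yaw [-0.1 -0.8  1.1] tool-z turn 0.45
```

View pics/a5.png

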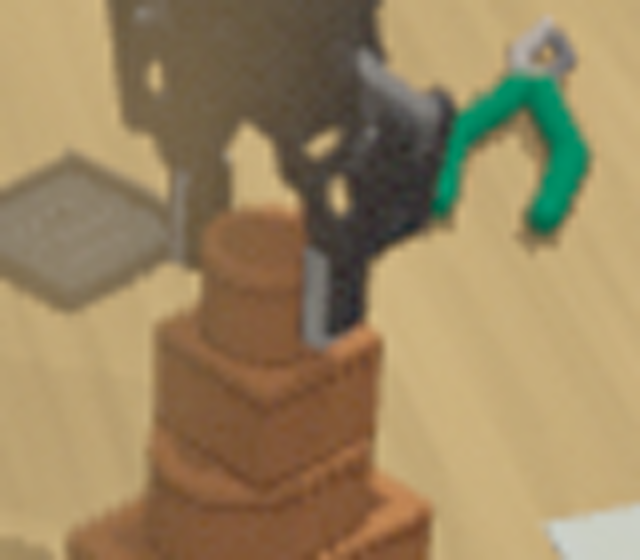

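Run:
```python
from h import *
c=arm.camera("side");p=np.array([.6285,-.1326,.2011]);psi=np.radians(30.4)
ty=np.array([np.sin(psi),-np.cos(psi),0]);tx=np.array([np.cos(psi),np.sin(psi),0])
from ov import ov
it=[]
for sg in(1,-1):
    for d,col in((.065,(0,255,0)),(.069,(255,0,0)),(.073,(0,0,255))):
        q=[p+sg*ty*o+tx*a-[0,0,d] for a in(-.011,.011) for o in (.027,.036)]
        q=[q[0],q[1],q[3],q[2]]
        it.append((np.array(q*2),col))
ov(c,it,(275,195,325,240),12,"pics/a6.png")
```

```text
(no output)
```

View pics/a6.png

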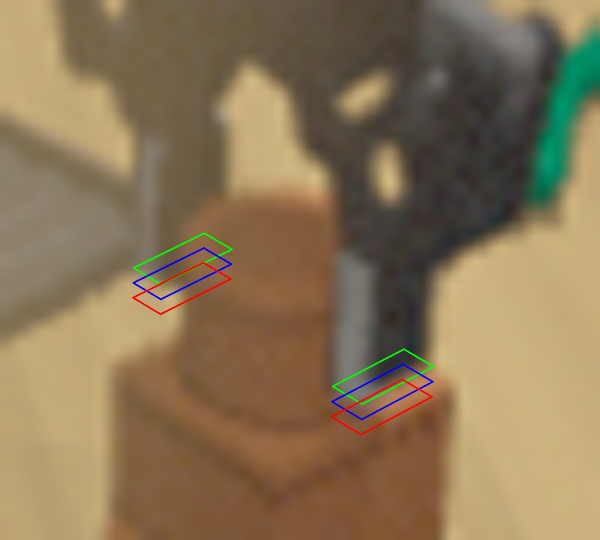

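carry_out([
  [[0, -0.5, 3, 0, 0, 0], [0, 0, 0, 0, 0, 0], [0, 0, 0, 0, 0, 0], [0, 0, 0, 0, 0, 0], [0, 0, 0, 0, 0, 0], [0, 0, 0, 0, 0, 0]],
], fingers=43, grip_force=25)

```text
time: 6.35
eef_pos: [0.6289, -0.1329, 0.1995]
ee_rot: [179.9, -0.1, 30.5]
ft_force: [-1.6, -0.2, 9.9]
gripper_width: 0.0457
```

```bash
python3 go.py .628 -.132 .20 30;python3 snap.py side a7 265 185 345 255 8
```

```text
t 6.35 pos [ 0.6289 -0.1329  0.1995] rot [ 1.7988e+02 -1.0000e-01  3.0460e+01] j [ -1.  49.  17.  93. -20.  41. -34.] F [-1.6 -0.2  9.9] w 45.7
shift@now [-0.3 -1.2 -0.5] shift@target yaw [-0.3 -1.2 -0.5] tool-z turn 0.46
```

View pics/a7.png

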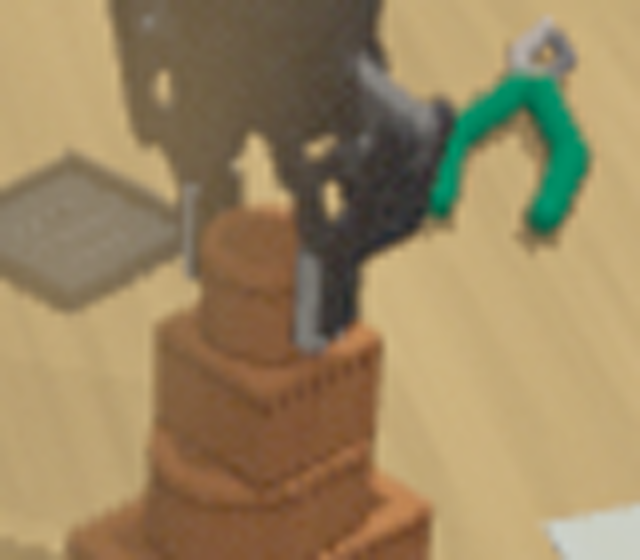

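carry_out([
  [[0, 0, -3, 0, 0, 0], [0, 0, -4, 0, 0, 0], [0, 0, -8, 0, 0, 0], [0, 0, -10, 0, 0, 0], [0, 0, 0, 0, 0, 0]],
])

```text
time: 6.9
eef_pos: [0.6291, -0.1325, 0.2247]
ee_rot: [179.9, -0.1, 30.5]
ft_force: [-0.8, -0.4, -0.4]
gripper_width: 0.0458
```

```bash
python3 go.py .444 .2255 .30 30;python3 snap.py side a8 255 150 345 255 7
```

```text
t 6.9 pos [ 0.6291 -0.1325  0.2247] rot [ 1.7987e+02 -1.3000e-01  3.0460e+01] j [ -2.  48.  18.  92. -19.  44. -35.] F [-0.8 -0.4 -0.4] w 45.8
shift@now [  22.  -402.4  -75.3] shift@target yaw [  18.7 -402.6  -75.3] tool-z turn 0.46
```

View pics/a8.png

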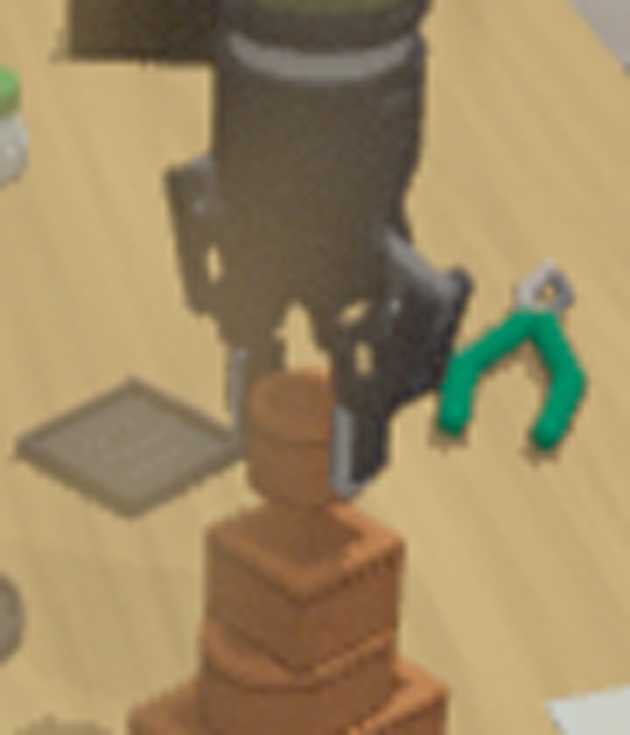

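carry_out([
  [[0, 0, -25, 0, 0, 0], [2, -20, -25, 0, 0, 0], [2, -32, -10, 0, 0, 0], [2, -35, 0, 0, 0, 0], [2, -35, 0, 0, 0, 0], [2, -35, 0, 0, 0, 0], [2, -35, 0, 0, 0, 0], [2, -35, 0, 0, 0, 0]],
])

```text
time: 7.75
eef_pos: [0.5243, 0.0718, 0.2828]
ee_rot: [-180.0, -0.0, 30.5]
ft_force: [0.4, -0.2, -1.0]
gripper_width: 0.0455
```

carry_out([
  [[2, -35, 0, 0, 0, 0], [2, -35, 0, 0, 0, 0], [2, -35, 0, 0, 0, 0], [2, -35, 0, 0, 0, 0], [1, -24, 0, 0, 0, 0], [0, -10, 0, 0, 0, 0], [0, 0, 0, 0, 0, 0], [0, 0, 0, 0, 0, 0]],
])

```text
time: 8.55
eef_pos: [0.4455, 0.2238, 0.283]
ee_rot: [179.9, -0.0, 30.4]
ft_force: [-0.4, 1.0, -0.1]
gripper_width: 0.0457
```

```bash
python3 go.py .444 .2255 .13 30
```

```text
t 8.55 pos [0.4455 0.2238 0.283 ] rot [ 1.7993e+02 -2.0000e-02  3.0360e+01] j [-47.  34.  24. 114. -22.  37. -68.] F [-0.4  1.  -0.1] w 45.7
shift@now [ -0.4  -2.2 153. ] shift@target yaw [ -0.4  -2.2 153. ] tool-z turn 0.36
```

carry_out([
  [[0, -1, 30, 0, 0, 0], [0, 0, 30, 0, 0, 0], [0, 0, 30, 0, 0, 0], [0, 0, 30, 0, 0, 0], [0, 0, 20, 0, 0, 0], [0, 0, 13, 0, 0, 0], [0, 0, 0, 0, 0, 0], [0, 0, 0, 0, 0, 0]],
])

```text
time: 9.35
eef_pos: [0.4452, 0.2247, 0.1302]
ee_rot: [179.9, -0.0, 30.3]
ft_force: [0.1, -0.2, -1.4]
gripper_width: 0.0457
```

```bash
python3 go.py .4445 .2245 .0885 30
python3 - <<'E'
from ov import *
C=cams()
it=[(pris(SA["round"],.444,.2255,0,0,.012),(255,255,0)),(pris(SH["round"],.4448,.2246,0,.05,.085),(0,255,0))]
ov(C["side"],it,(185,150,255,220),9,"pics/b1.png")
ov(C["top"],it,(150,140,350,260),4,"pics/b2.png")
E
```

```text
t 9.35 pos [0.4452 0.2247 0.1302] rot [ 1.7995e+02 -2.0000e-02  3.0320e+01] j [-38.  48.  10. 119. -31.  15. -61.] F [ 0.1 -0.2 -1.4] w 45.7
shift@now [-0.7 -0.2 41.7] shift@target yaw [-0.7 -0.2 41.7] tool-z turn 0.32
```

View pics/b1.png

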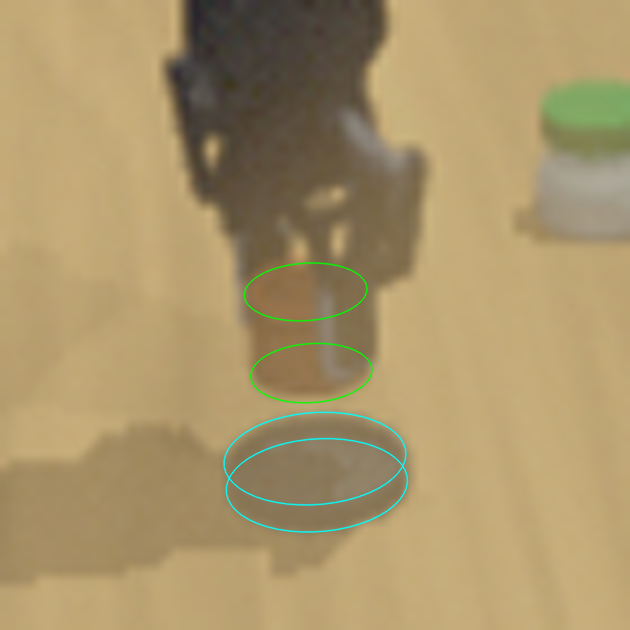

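View pics/b2.png

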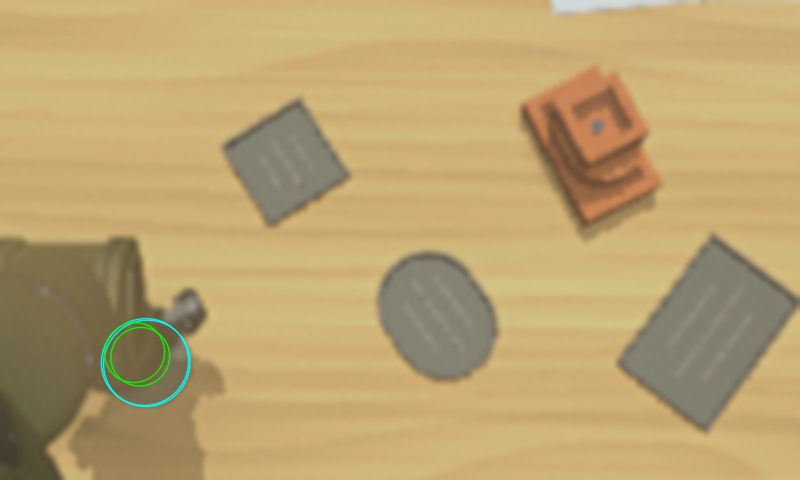

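carry_out([
  [[-0.5, 0, 12, 0, 0, 0], [0, 0, 12, 0, 0, 0], [0, 0, 8, 0, 0, 0], [0, 0, 4, 0, 0, 0], [0, 0, 2, 0, 0, 0], [0, 0, 1, 0, 0, 0], [0, 0, 0, 0, 0, 0]],
])

```text
time: 10.15
eef_pos: [0.4439, 0.2258, 0.0909]
ee_rot: [180.0, -0.0, 30.5]
ft_force: [-0.4, -0.1, -0.8]
gripper_width: 0.0455
```

carry_out([
  [[0, 0, 0.7, 0, 0, 0], [0, 0, 0.7, 0, 0, 0], [0, 0, 0.7, 0, 0, 0], [0, 0, 0, 0, 0, 0]],
])

```text
time: 10.55
eef_pos: [0.4438, 0.2258, 0.0888]
ee_rot: [-180.0, -0.0, 30.5]
ft_force: [-0.6, -0.9, -0.7]
gripper_width: 0.0457
```

carry_out([
  [[0, 0, 0.6, 0, 0, 0], [0, 0, 0.6, 0, 0, 0], [0, 0, 0, 0, 0, 0]],
])

```text
time: 10.85
eef_pos: [0.4438, 0.2258, 0.0886]
ee_rot: [-180.0, -0.0, 30.5]
ft_force: [-1.7, -0.4, 10.6]
gripper_width: 0.0456
```

```bash
python3 go.py .444 .2255 .0885 30;  python3 - <<'E'
from ov import *
C=cams()
it=[(pris(SA["round"],.444,.2255,0,0,.012),(255,255,0)),(pris(SH["round"],.444,.2255,0,.009,.044),(0,255,0))]
ov(C["side"],it,(185,150,255,220),9,"pics/b3.png")
E
```

```text
t 10.85 pos [0.4438 0.2258 0.0886] rot [-1.7998e+02 -5.0000e-02  3.0450e+01] j [-36.  53.   6. 120. -32.   9. -60.] F [-1.7 -0.4 10.6] w 45.6
shift@now [0.  0.4 0.1] shift@target yaw [0.  0.4 0.1] tool-z turn 0.45
```

View pics/b3.png

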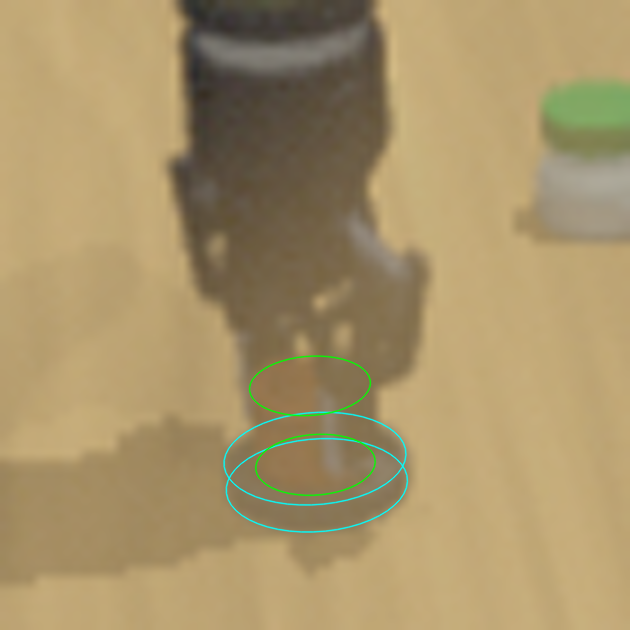

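Contact came at exactly the predicted height. I'm easing off and releasing.

carry_out([
  [[0, 0, -0.8, 0, 0, 0], [0, 0, 0, 0, 0, 0], [0, 0, 0, 0, 0, 0]],
])

```text
time: 11.25
eef_pos: [0.4439, 0.2258, 0.0886]
ee_rot: [-180.0, -0.0, 30.5]
ft_force: [0.4, -0.1, 4.3]
gripper_width: 0.0454
```

carry_out([
  [[0, 0, 0, 0, 0, 0], [0, 0, 0, 0, 0, 0], [0, 0, 0, 0, 0, 0], [0, 0, -4, 0, 0, 0], [0, 0, -10, 0, 0, 0], [0, 0, -25, 0, 0, 0], [0, 0, -35, 0, 0, 0], [0, 0, -40, 0, 0, 0]],
], fingers=64)

```text
time: 12.05
eef_pos: [0.4431, 0.2255, 0.2037]
ee_rot: [-180.0, 0.1, 30.4]
ft_force: [2.0, 1.1, -0.2]
gripper_width: 0.064
```

carry_out([
  [[0, 0, -40, 0, 0, 0], [0, 0, -30, 0, 0, 0], [0, 0, 0, 0, 0, 0]],
], fingers=85)

```text
time: 12.35
eef_pos: [0.4454, 0.2263, 0.2767]
ee_rot: [180.0, -0.5, 30.4]
ft_force: [0.4, 0.6, 0.2]
gripper_width: 0.0848
```

```bash
python3 go.py .628 -.132 .27 30;  python3 - <<'E'
from ov import *
C=cams()
it=[(pris(SA["round"],.444,.2255,0,0,.012),(255,255,0)),(pris(SH["round"],.444,.2255,0,.009,.044),(0,255,0))]
ov(C["side"],it,(185,150,255,220),9,"pics/b4.png")
P=[(pris(SH["square"],.6285,-.132,30,.079,.12),(255,0,0)),(pris(SH["oval"],.6285,-.132,30,.042,.079),(0,255,255)),(pris(SH["rect"],.6285,-.132,29,0,.042),(255,0,255))]
ov(C["side"],P,(262,200,330,280),8,"pics/b5.png")
ov(C["top"],P,(270,145,330,205),9,"pics/b6.png")
E
```

```text
t 12.35 pos [0.4454 0.2263 0.2767] rot [180.    -0.48  30.45] j [-47.  35.  24. 114. -24.  35. -67.] F [0.4 0.6 0.2] w 84.8
shift@now [-24.2 401.4   6.7] shift@target yaw [-21.  401.6   6.7] tool-z turn 0.45
```

View pics/b4.png

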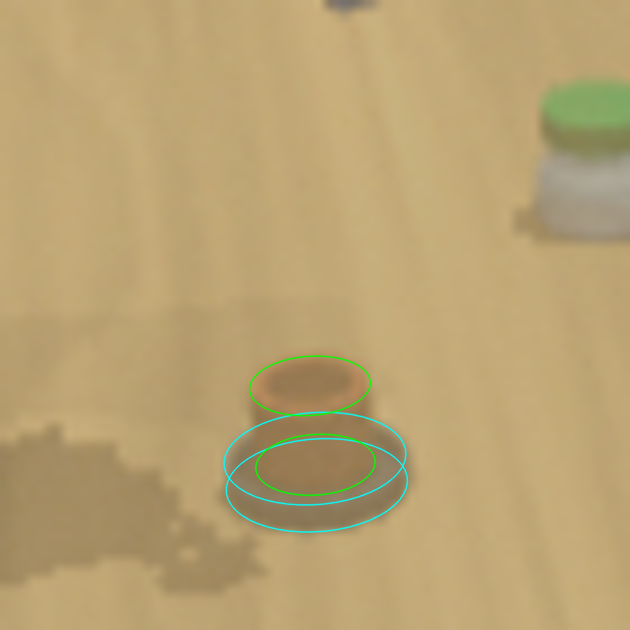

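View pics/b5.png

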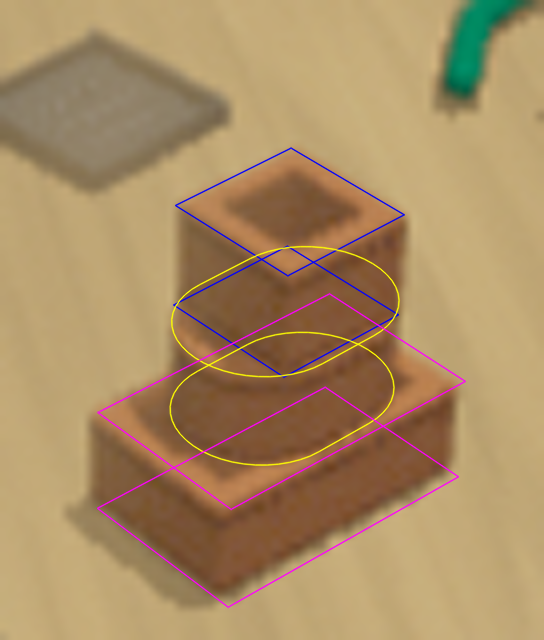

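View pics/b6.png

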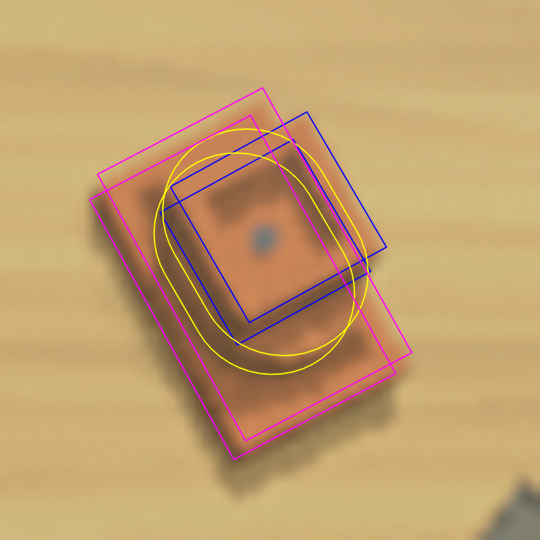

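The round pot stands centred on the saucer floor. Next is the square pot.

carry_out([
  [[-2, 30, 0, 0, 0, 0], [-2, 40, 0, 0, 0, 0], [-2, 40, 0, 0, 0, 0], [-2, 40, 0, 0, 0, 0], [-2, 40, 0, 0, 0, 0], [-2, 40, 0, 0, 0, 0], [-2, 40, 0, 0, 0, 0], [-2, 40, 0, 0, 0, 0]],
])

```text
time: 13.25
eef_pos: [0.5867, -0.0509, 0.2708]
ee_rot: [-179.9, 0.1, 30.5]
ft_force: [1.7, 0.6, 1.3]
gripper_width: 0.0848
```

carry_out([
  [[-2, 40, 0, 0, 0, 0], [-2, 31, 0, 0, 0, 0], [-2, 20, 0, 0, 0, 0], [-2, 0, 0, 0, 0, 0], [0, 0, 0, 0, 0, 0], [0, 0, 0, 0, 0, 0]],
])

```text
time: 13.85
eef_pos: [0.6256, -0.1301, 0.2714]
ee_rot: [-179.8, 0.0, 30.6]
ft_force: [0.3, -0.2, 0.4]
gripper_width: 0.0848
```

```bash
python3 go.py .6275 -.132 .156 30.2
```

```text
t 13.85 pos [ 0.6256 -0.1301  0.2714] rot [-1.7982e+02  5.0000e-02  3.0550e+01] j [ -3.  44.  20.  90. -19.  49. -35.] F [ 0.3 -0.2  0.4] w 84.8
shift@now [  0.6   2.6 115.4] shift@target yaw [  0.7   2.6 115.4] tool-z turn 0.35
```

carry_out([
  [[0.5, 2.5, 25, 0, 0, 0.4], [0, 0, 30, 0, 0, 0], [0, 0, 25, 0, 0, 0], [0, 0, 20, 0, 0, 0], [0, 0, 10, 0, 0, 0], [0, 0, 5, 0, 0, 0], [0, 0, 0, 0, 0, 0], [0, 0, 0, 0, 0, 0]],
])

```text
time: 14.65
eef_pos: [0.6286, -0.1339, 0.1584]
ee_rot: [179.9, -0.1, 30.1]
ft_force: [0.1, 0.5, -0.6]
gripper_width: 0.0852
```

carry_out([
  [[0, 0, 0, 0, 0, 0], [0, 0, 0, 0, 0, 0], [0, 0, 0, 0, 0, 0]],
], fingers=62)

```text
time: 14.95
eef_pos: [0.6283, -0.134, 0.1579]
ee_rot: [180.0, -0.0, 30.1]
ft_force: [-0.9, 0.1, -0.2]
gripper_width: 0.0621
```

```bash
python3 go.py .6275 -.132 .156 30.2; python3 snap.py side c1 255 185 345 275 7
```

```text
t 14.95 pos [ 0.6283 -0.134   0.1579] rot [ 1.7997e+02 -4.0000e-02  3.0060e+01] j [ -1.  53.  16.  94. -22.  37. -33.] F [-0.9  0.1 -0.2] w 62.1
shift@now [ 0.4 -2.1  1.9] shift@target yaw [ 0.4 -2.1  1.9] tool-z turn -0.14
```

View pics/c1.png

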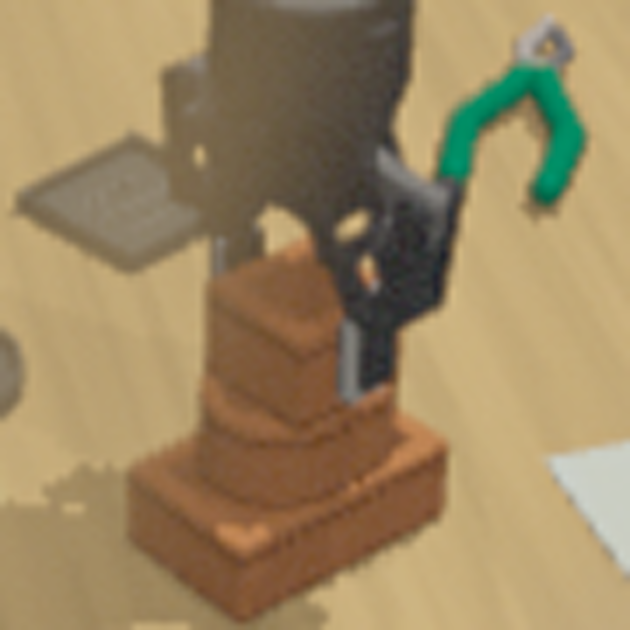

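carry_out([
  [[0, -2, 1, 0, 0, 0], [0, 0, 0, 0, 0, 0], [0, 0, 0, 0, 0, 0]],
])

```text
time: 15.3
eef_pos: [0.627, -0.132, 0.1563]
ee_rot: [-180.0, 0.0, 30.1]
ft_force: [0.2, -0.2, -0.1]
gripper_width: 0.0619
```

carry_out([
  [[0, 0, 0, 0, 0, 0], [0, 0, 0, 0, 0, 0], [0, 0, 0, 0, 0, 0], [0, 0, 0, 0, 0, 0], [0, 0, 0, 0, 0, 0]],
], fingers=51)

```text
time: 15.8
eef_pos: [0.6272, -0.1324, 0.1566]
ee_rot: [180.0, -0.0, 30.1]
ft_force: [0.7, -1.2, 1.8]
gripper_width: 0.0538
```

```bash
python3 go.py .6275 -.132 .156 30.2; python3 snap.py side c2 255 185 345 275 7
```

```text
t 15.8 pos [ 0.6272 -0.1324  0.1566] rot [ 1.7998e+02 -2.0000e-02  3.0050e+01] j [ -1.  53.  16.  94. -22.  37. -33.] F [ 0.7 -1.2  1.8] w 53.8
shift@now [ 0.4 -0.2  0.6] shift@target yaw [ 0.4 -0.2  0.6] tool-z turn -0.15
```

View pics/c2.png

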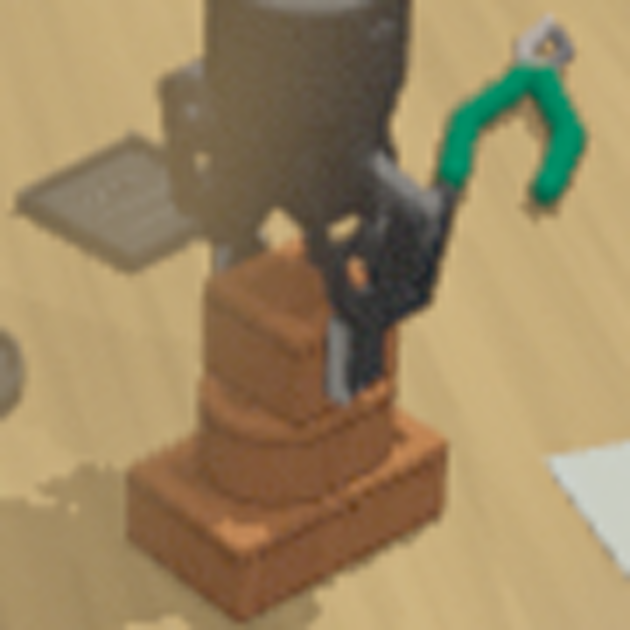

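carry_out([
  [[0, 0, -3, 0, 0, 0], [0, 0, -4, 0, 0, 0], [0, 0, -8, 0, 0, 0], [0, 0, -12, 0, 0, 0], [0, 0, -20, 0, 0, 0], [0, 0, -25, 0, 0, 0], [0, 0, -15, 0, 0, 0], [0, 0, 0, 0, 0, 0]],
], grip_force=30)

```text
time: 16.65
eef_pos: [0.6285, -0.1328, 0.2467]
ee_rot: [179.8, -0.3, 30.1]
ft_force: [0.4, 0.5, -1.3]
gripper_width: 0.0538
```

```bash
python3 go.py .613 .118 .20 33; python3 snap.py side c3 255 130 345 275 5
```

```text
t 16.65 pos [ 0.6285 -0.1328  0.2467] rot [179.77  -0.25  30.06] j [ -3.  46.  20.  91. -20.  46. -35.] F [ 0.4  0.5 -1.3] w 53.8
shift@now [ 112.2 -224.8   46.7] shift@target yaw [ 123.6 -218.7   46.7] tool-z turn -2.94
```

View pics/c3.png

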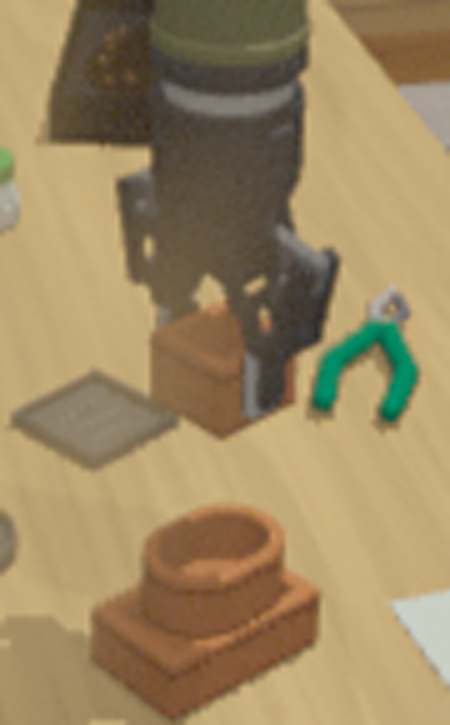

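carry_out([
  [[0, 0, 0, 0, 0, -2.9], [10, -18, 0, 0, 0, 0], [15, -27, 0, 0, 0, 0], [18, -32, 0, 0, 0, 0], [18, -32, 0, 0, 0, 0], [18, -32, 0, 0, 0, 0], [18, -32, 0, 0, 0, 0], [14, -25, 0, 0, 0, 0]],
])

```text
time: 17.5
eef_pos: [0.6113, 0.0975, 0.2421]
ee_rot: [-179.9, 0.1, 33.1]
ft_force: [-0.2, -0.4, -2.1]
gripper_width: 0.0535
```

carry_out([
  [[8, -14, 5, 0, 0, 0], [4, -7, 20, 0, 0, 0], [0, 0, 30, 0, 0, 0], [0, 0, 30, 0, 0, 0], [0, 0, 20, 0, 0, 0], [0, 0, 10, 0, 0, 0], [0, 0, 0, 0, 0, 0], [0, 0, 0, 0, 0, 0]],
])

```text
time: 18.3
eef_pos: [0.6116, 0.1178, 0.1289]
ee_rot: [180.0, -0.0, 32.9]
ft_force: [0.3, -0.5, -1.8]
gripper_width: 0.0541
```

```bash
python3 go.py .613 .118 .0866 33;  python3 - <<'E'
from ov import *
C=cams();p=arm.sense()["eef_pos"]
f=p[2]-.0826
it=[(pris(SA["square"],.613,.118,33,0,.012),(255,255,0)),(pris(SH["square"],p[0],p[1],33,f+.005,f+.046),(0,255,0))]
ov(C["side"],it,(235,140,315,240),6,"pics/c4.png")
ov(C["top"],it,(150,140,350,260),4,"pics/c5.png")
E
```

```text
t 18.3 pos [0.6116 0.1178 0.1289] rot [ 1.7995e+02 -4.0000e-02  3.2920e+01] j [-24.  54.  16.  98. -26.  32. -49.] F [ 0.3 -0.5 -1.8] w 54.1
shift@now [ 1.3  0.6 42.3] shift@target yaw [ 1.3  0.6 42.3] tool-z turn -0.08
```

View pics/c4.png

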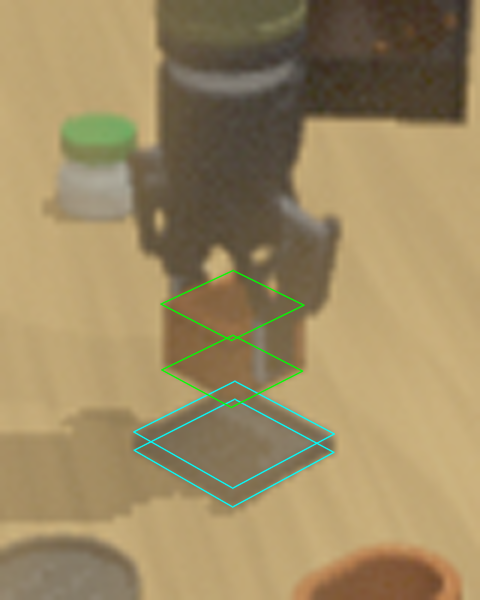

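View pics/c5.png

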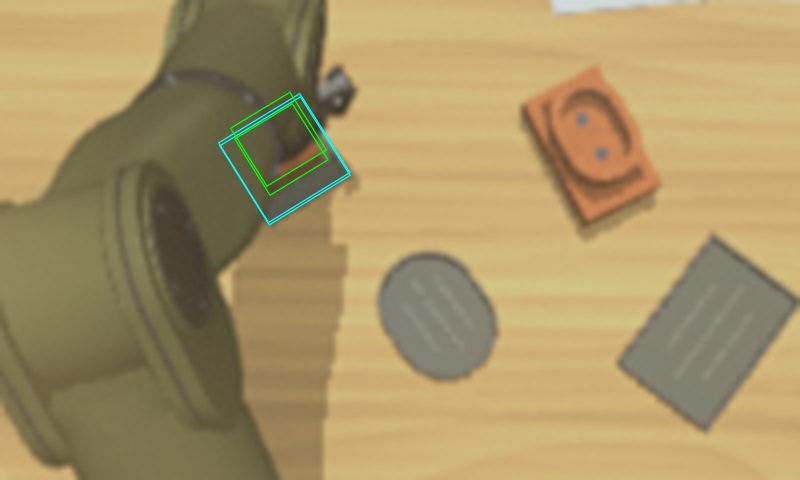

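carry_out([
  [[0.5, 0.5, 12, 0, 0, 0], [0, 0, 12, 0, 0, 0], [0, 0, 8, 0, 0, 0], [0, 0, 4, 0, 0, 0], [0, 0, 2, 0, 0, 0], [0, 0, 1, 0, 0, 0], [0, 0, 0, 0, 0, 0]],
])

```text
time: 19.1
eef_pos: [0.612, 0.1183, 0.0894]
ee_rot: [180.0, -0.0, 33.0]
ft_force: [-0.8, -0.5, -1.0]
gripper_width: 0.0539
```

carry_out([
  [[0, 0, 0.7, 0, 0, 0], [0, 0, 0.7, 0, 0, 0], [0, 0, 0.7, 0, 0, 0], [0, 0, 0, 0, 0, 0]],
])

```text
time: 19.5
eef_pos: [0.6117, 0.1183, 0.0873]
ee_rot: [-180.0, 0.0, 33.0]
ft_force: [-0.0, 0.0, -1.7]
gripper_width: 0.0537
```

carry_out([
  [[0, 0, 0.6, 0, 0, 0], [0, 0, 0.3, 0, 0, 0], [0, 0, 0, 0, 0, 0]],
])

```text
time: 19.8
eef_pos: [0.6119, 0.1183, 0.0866]
ee_rot: [-180.0, -0.0, 33.0]
ft_force: [0.5, 0.2, 0.6]
gripper_width: 0.0538
```

carry_out([
  [[0, 0, 0.3, 0, 0, 0], [0, 0, 0, 0, 0, 0]],
])

```text
time: 20.0
eef_pos: [0.6119, 0.1183, 0.0866]
ee_rot: [-180.0, -0.0, 33.0]
ft_force: [-0.7, -0.5, 4.6]
gripper_width: 0.0534
```

carry_out([
  [[0, 0, 0, 0, 0, 0], [0, 0, 0, 0, 0, 0], [0, 0, 0, 0, 0, 0], [0, 0, -4, 0, 0, 0], [0, 0, -10, 0, 0, 0], [0, 0, -25, 0, 0, 0], [0, 0, -35, 0, 0, 0], [0, 0, -40, 0, 0, 0]],
], fingers=68)

```text
time: 20.8
eef_pos: [0.6112, 0.1182, 0.2013]
ee_rot: [-180.0, 0.1, 32.9]
ft_force: [0.3, 1.2, 0.0]
gripper_width: 0.068
```

carry_out([
  [[0, 0, -30, 0, 0, 0], [0, 0, -10, 0, 0, 0], [0, 0, 0, 0, 0, 0]],
], fingers=85)

```text
time: 21.1
eef_pos: [0.6126, 0.1184, 0.2422]
ee_rot: [179.9, -0.2, 33.0]
ft_force: [-0.8, 0.2, -0.3]
gripper_width: 0.0848
```

```bash
python3 go.py .627 -.1305 .20 30;  python3 - <<'E'
from ov import *
C=cams()
it=[(pris(SA["square"],.612,.118,33,0,.012),(255,255,0)),(pris(SH["square"],.612,.118,33,.009,.05),(0,255,0))]
ov(C["side"],it,(235,140,315,240),6,"pics/c6.png")
P=[(pris(SH["oval"],.627,-.1305,30,.042,.079),(0,255,255)),(pris(SH["rect"],.627,-.1305,29,0,.042),(255,0,255))]
ov(C["side"],P,(262,200,330,280),8,"pics/c7.png")
ov(C["top"],P,(270,145,330,205),9,"pics/c8.png")
E
```

```text
t 21.1 pos [0.6126 0.1184 0.2422] rot [179.93  -0.21  32.96] j [-27.  45.  21.  95. -22.  44. -52.] F [-0.8  0.2 -0.3] w 84.8
shift@now [-123.3  216.6   42.2] shift@target yaw [-112.   222.7   42.2] tool-z turn 2.96
```

View pics/c6.png

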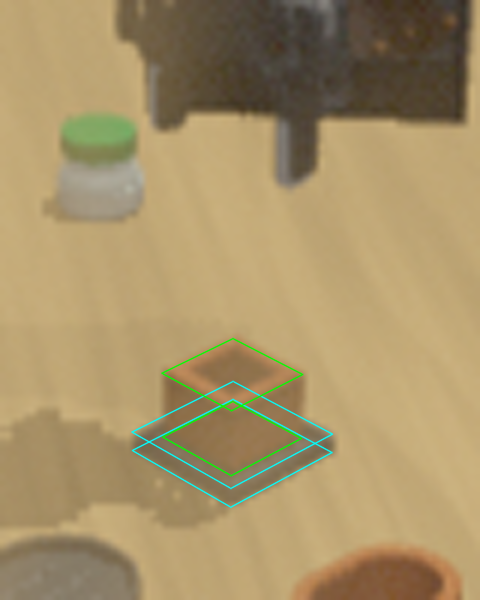

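View pics/c7.png

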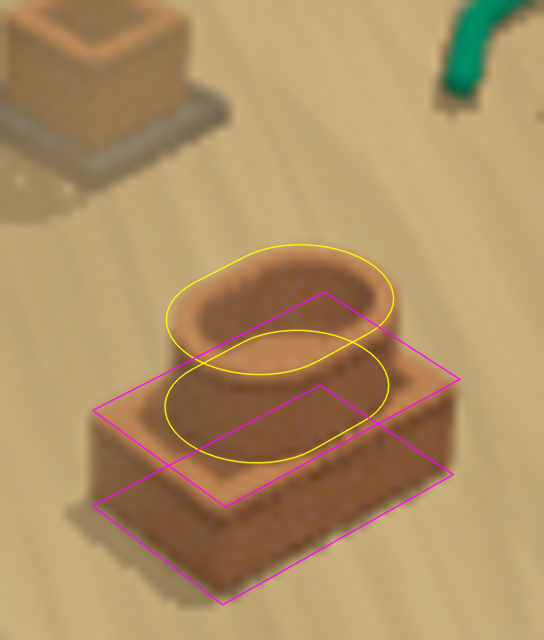

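View pics/c8.png

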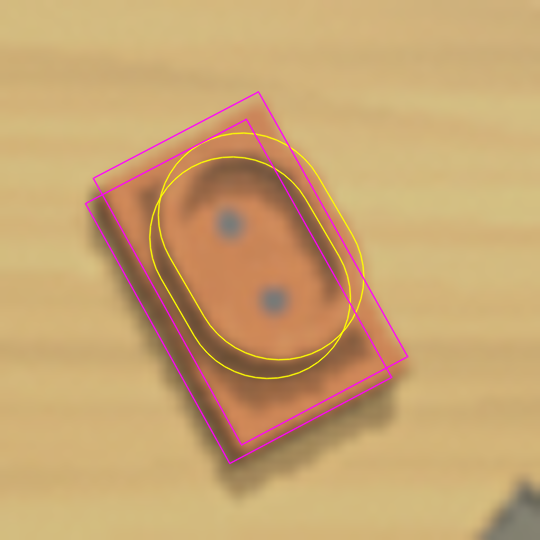

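carry_out([
  [[0, 0, 0, 0, 0, 3], [-10, 20, 0, 0, 0, 0], [-18, 36, 0, 0, 0, 0], [-20, 40, 0, 0, 0, 0], [-20, 40, 0, 0, 0, 0], [-20, 40, 0, 0, 0, 0], [-16, 32, 0, 0, 0, 0], [-8, 16, 0, 0, 0, 0]],
])

```text
time: 22.0
eef_pos: [0.625, -0.1368, 0.2383]
ee_rot: [180.0, 0.2, 29.6]
ft_force: [-0.4, 0.2, 0.2]
gripper_width: 0.0848
```

carry_out([
  [[0, 0, 10, 0, 0, 0], [0, 0, 20, 0, 0, 0], [0, 0, 10, 0, 0, 0], [0, 0, 0, 0, 0, 0], [0, 0, 0, 0, 0, 0]],
])

```text
time: 22.5
eef_pos: [0.6266, -0.1305, 0.1995]
ee_rot: [-179.9, 0.0, 30.0]
ft_force: [0.5, -0.4, 1.3]
gripper_width: 0.0851
```

```bash
python3 go.py .628 -.133 .119 30
```

```text
t 22.5 pos [ 0.6266 -0.1305  0.1995] rot [-1.7993e+02  3.0000e-02  3.0040e+01] j [ -2.  49.  18.  93. -21.  41. -34.] F [ 0.5 -0.4  1.3] w 85.1
shift@now [-0.   2.9 80.5] shift@target yaw [-0.   2.9 80.5] tool-z turn 0.04
```

carry_out([
  [[0, 2.5, 20, 0, 0, 0], [0, 0, 25, 0, 0, 0], [0, 0, 20, 0, 0, 0], [0, 0, 10, 0, 0, 0], [0, 0, 5, 0, 0, 0], [0, 0, 0, 0, 0, 0], [0, 0, 0, 0, 0, 0]],
])

```text
time: 23.2
eef_pos: [0.6285, -0.134, 0.1211]
ee_rot: [179.9, -0.1, 30.0]
ft_force: [0.0, -0.6, -0.3]
gripper_width: 0.0849
```

carry_out([
  [[0, 0, 0, 0, 0, 0], [0, 0, 0, 0, 0, 0], [0, 0, 0, 0, 0, 0]],
], fingers=67)

```text
time: 23.5
eef_pos: [0.6281, -0.1339, 0.1206]
ee_rot: [180.0, -0.0, 30.0]
ft_force: [-0.4, -0.0, -0.6]
gripper_width: 0.067
```

```bash
python3 go.py .628 -.133 .119 30; python3 snap.py side d1 255 185 345 275 7
```

```text
t 23.5 pos [ 0.6281 -0.1339  0.1206] rot [ 1.7997e+02 -4.0000e-02  2.9960e+01] j [ -0.  56.  15.  94. -23.  33. -32.] F [-0.4 -0.  -0.6] w 67.0
shift@now [ 0.3 -0.8  1.6] shift@target yaw [ 0.3 -0.8  1.6] tool-z turn -0.04
```

View pics/d1.png

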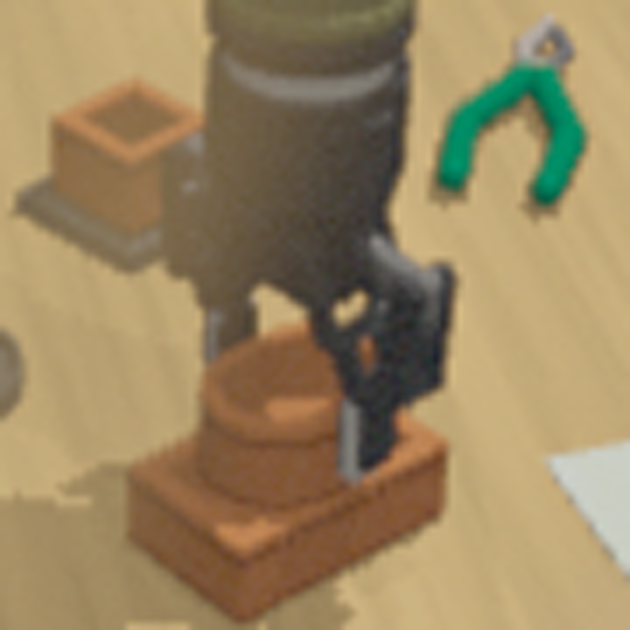

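carry_out([
  [[0, -0.8, 1, 0, 0, 0], [0, 0, 0, 0, 0, 0], [0, 0, 0, 0, 0, 0]],
])

```text
time: 23.85
eef_pos: [0.6274, -0.1331, 0.119]
ee_rot: [-180.0, 0.0, 30.0]
ft_force: [0.1, -0.3, 0.9]
gripper_width: 0.0674
```

carry_out([
  [[0, 0, 0, 0, 0, 0], [0, 0, 0, 0, 0, 0], [0, 0, 0, 0, 0, 0], [0, 0, 0, 0, 0, 0], [0, 0, 0, 0, 0, 0]],
], fingers=56)

```text
time: 24.35
eef_pos: [0.6275, -0.1332, 0.1194]
ee_rot: [180.0, -0.0, 30.0]
ft_force: [-1.3, -0.5, 6.0]
gripper_width: 0.0604
```

```bash
python3 go.py .628 -.133 .119 30
```

```text
t 24.35 pos [ 0.6275 -0.1332  0.1194] rot [ 1.800e+02 -1.000e-02  2.996e+01] j [ -0.  56.  15.  94. -23.  33. -32.] F [-1.3 -0.5  6. ] w 60.4
shift@now [0.5 0.1 0.4] shift@target yaw [0.5 0.1 0.4] tool-z turn -0.04
```

carry_out([
  [[0, 0, -3, 0, 0, 0], [0, 0, -4, 0, 0, 0], [0, 0, -8, 0, 0, 0], [0, 0, -12, 0, 0, 0], [0, 0, -20, 0, 0, 0], [0, 0, -20, 0, 0, 0], [0, 0, -13, 0, 0, 0], [0, 0, 0, 0, 0, 0]],
], grip_force=35)

```text
time: 25.15
eef_pos: [0.6287, -0.1336, 0.2016]
ee_rot: [179.8, -0.2, 30.0]
ft_force: [0.5, -0.7, -2.9]
gripper_width: 0.0602
```

```bash
python3 go.py .4875 -.0085 .2 36
python3 - <<'E'
from ov import *
C=cams();p=arm.sense()["eef_pos"]
f=p[2]-.082
it=[(pris(SA["oval"],.4875,-.0085,36,0,.012),(255,255,0)),(pris(SH["oval"],p[0],p[1],30,f+.005,f+.042),(0,255,0))]
ov(C["side"],it,(215,150,345,280),5,"pics/d2.png")
E
```

```text
t 25.15 pos [ 0.6287 -0.1336  0.2016] rot [179.82  -0.2   29.96] j [ -2.  49.  18.  93. -21.  41. -34.] F [ 0.5 -0.7 -2.9] w 60.2
shift@now [ -59.9 -178.9    1.6] shift@target yaw [ -40.7 -184.3    1.6] tool-z turn -6.04
```

View pics/d2.png

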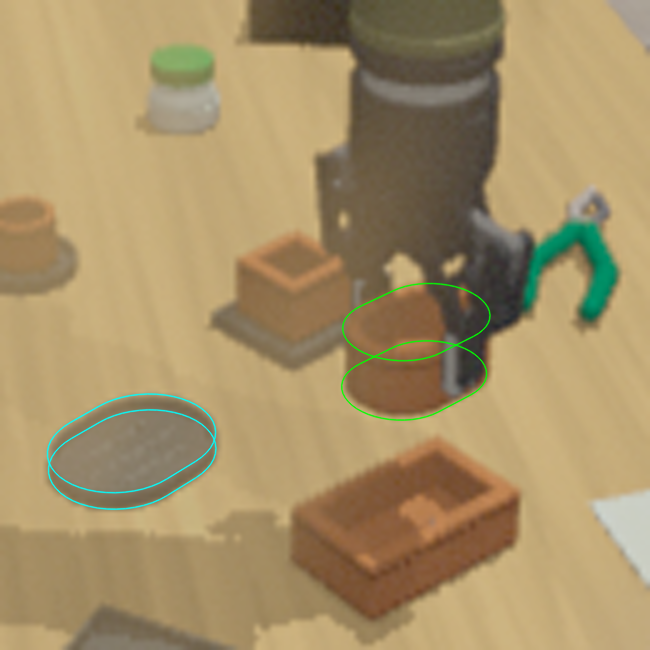

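carry_out([
  [[0, 0, 0, 0, 0, -6], [-3, -14, 0, 0, 0, 0], [-6, -27, 0, 0, 0, 0], [-7, -32, 0, 0, 0, 0], [-7, -32, 0, 0, 0, 0], [-7, -32, 0, 0, 0, 0], [-6, -27, 0, 0, 0, 0], [-4, -18, 0, 0, 0, 0]],
])

```text
time: 26.05
eef_pos: [0.4857, -0.0077, 0.1982]
ee_rot: [-179.8, 0.2, 36.1]
ft_force: [0.1, 0.4, -1.4]
gripper_width: 0.0598
```

carry_out([
  [[0, -2, 10, 0, 0, 0], [0, 0, 20, 0, 0, 0], [0, 0, 25, 0, 0, 0], [0, 0, 15, 0, 0, 0], [0, 0, 0, 0, 0, 0], [0, 0, 0, 0, 0, 0]],
])

```text
time: 26.65
eef_pos: [0.4873, -0.0084, 0.1285]
ee_rot: [-180.0, 0.0, 35.9]
ft_force: [0.1, 0.7, -2.0]
gripper_width: 0.0599
```

```bash
python3 go.py .4875 -.0085 .0864 36
python3 - <<'E'
from ov import *
C=cams();p=arm.sense()["eef_pos"]
f=p[2]-.0824
it=[(pris(SA["oval"],.4875,-.0085,36,0,.012),(255,255,0)),(pris(SH["oval"],p[0],p[1],36,f+.005,f+.042),(0,255,0))]
ov(C["side"],it,(205,180,285,270),7,"pics/d3.png")
ov(C["top"],it,(200,140,350,260),5,"pics/d4.png")
E
```

```text
t 26.65 pos [ 0.4873 -0.0084  0.1285] rot [-1.7999e+02  4.0000e-02  3.5900e+01] j [ -9.  48.   8. 121. -27.  12. -32.] F [ 0.1  0.7 -2. ] w 59.9
shift@now [ 0.1  0.2 42.1] shift@target yaw [ 0.1  0.2 42.1] tool-z turn -0.1
```

View pics/d3.png

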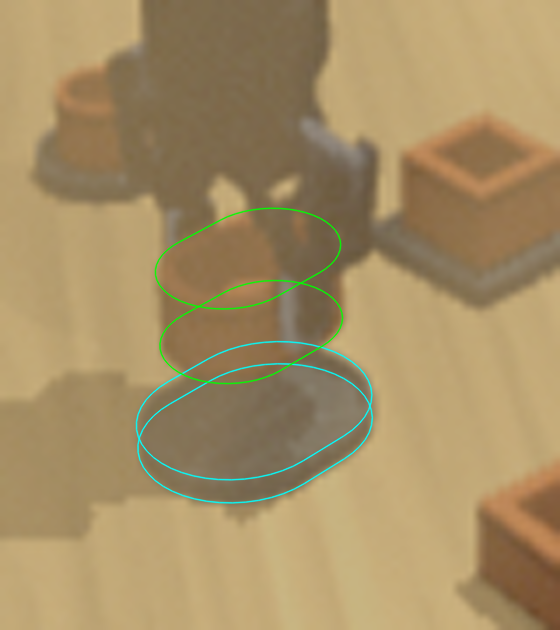

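View pics/d4.png

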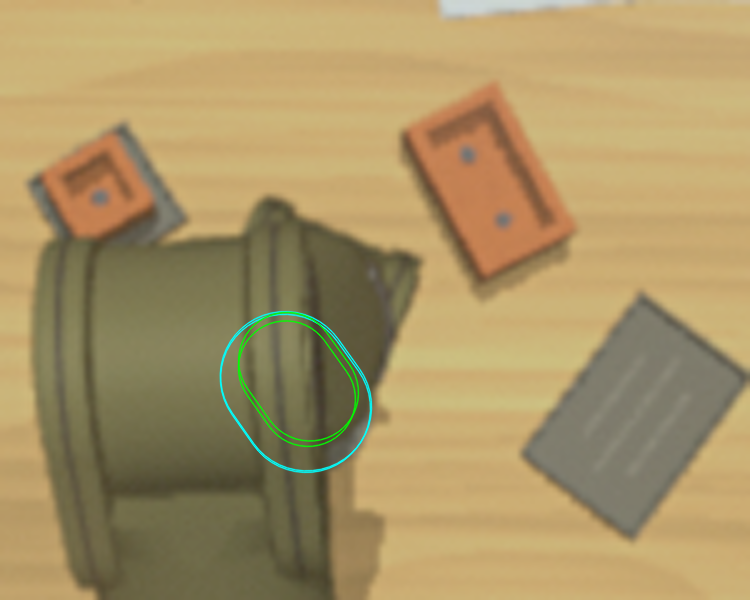

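carry_out([
  [[0, 0, 12, 0, 0, 0], [0, 0, 12, 0, 0, 0], [0, 0, 8, 0, 0, 0], [0, 0, 4, 0, 0, 0], [0, 0, 2, 0, 0, 0], [0, 0, 1, 0, 0, 0], [0, 0, 0, 0, 0, 0]],
])

```text
time: 27.45
eef_pos: [0.4871, -0.0077, 0.0901]
ee_rot: [180.0, -0.0, 36.0]
ft_force: [0.3, 0.4, -1.4]
gripper_width: 0.06
```

carry_out([
  [[0, 0, 0.7, 0, 0, 0], [0, 0, 0.7, 0, 0, 0], [0, 0, 0.7, 0, 0, 0], [0, 0, 0, 0, 0, 0]],
])

```text
time: 27.85
eef_pos: [0.4871, -0.0077, 0.088]
ee_rot: [-180.0, -0.0, 36.0]
ft_force: [1.1, 0.2, -1.8]
gripper_width: 0.06
```

carry_out([
  [[0, 0, 0.5, 0, 0, 0], [0, 0, 0.3, 0, 0, 0], [0, 0, 0, 0, 0, 0]],
])

```text
time: 28.15
eef_pos: [0.487, -0.0077, 0.0871]
ee_rot: [-180.0, -0.0, 36.0]
ft_force: [0.5, 0.1, -1.0]
gripper_width: 0.0597
```

carry_out([
  [[0, 0, 0.5, 0, 0, 0], [0, 0, 0.3, 0, 0, 0], [0, 0, 0, 0, 0, 0]],
])

```text
time: 28.45
eef_pos: [0.487, -0.0077, 0.0864]
ee_rot: [-180.0, -0.0, 36.0]
ft_force: [0.4, -0.2, -0.6]
gripper_width: 0.0595
```

carry_out([
  [[0, 0, 0.3, 0, 0, 0], [0, 0, 0, 0, 0, 0]],
])

```text
time: 28.65
eef_pos: [0.487, -0.0078, 0.0863]
ee_rot: [180.0, -0.0, 36.0]
ft_force: [0.3, -0.3, 3.2]
gripper_width: 0.0599
```

Contact. Releasing.

carry_out([
  [[0, 0, 0, 0, 0, 0], [0, 0, 0, 0, 0, 0], [0, 0, 0, 0, 0, 0], [0, 0, -4, 0, 0, 0], [0, 0, -10, 0, 0, 0], [0, 0, -25, 0, 0, 0], [0, 0, -30, 0, 0, 0], [0, 0, -30, 0, 0, 0]],
], fingers=74)

```text
time: 29.45
eef_pos: [0.4867, -0.0077, 0.1867]
ee_rot: [-180.0, -0.0, 35.9]
ft_force: [-0.3, 0.5, -0.7]
gripper_width: 0.0738
```

carry_out([
  [[0, 0, -10, 0, 0, 0], [0, 0, 0, 0, 0, 0], [0, 0, 0, 0, 0, 0]],
], fingers=85)

```text
time: 29.75
eef_pos: [0.4868, -0.0075, 0.1948]
ee_rot: [-180.0, 0.0, 36.0]
ft_force: [-0.3, -0.0, -0.5]
gripper_width: 0.085
```

```bash
python3 go.py .627 -.131 .20 29;  python3 - <<'E'
from ov import *
import m1
C=m1.C
prf=lambda x:[pris(SH["rect"],x[0],x[1],x[2]*100,0,.042)]
for cn in(["top"],["side"],["top","side"]):
    r=m1.fit(prf,[.627,-.131,.29],cn,terra_feat,st=[.004,.004,.1]);print(cn,r[0].round(4),r[1])
it=[(pris(SA["oval"],.487,-.008,36,0,.012),(255,255,0)),(pris(SH["oval"],.487,-.008,36,.009,.046),(0,255,0))]
ov(C["side"],it,(205,180,285,270),7,"pics/d5.png")
P=[(pris(SH["rect"],.627,-.131,29,0,.042),(255,0,255))]
ov(C["side"],P,(262,200,330,280),8,"pics/d6.png")
ov(C["top"],P,(270,145,330,205),9,"pics/d7.png")
E
```

```text
t 29.75 pos [ 0.4868 -0.0075  0.1948] rot [-1.7997e+02  1.0000e-02  3.5980e+01] j [-13.  41.  14. 120. -25.  22. -34.] F [-0.3 -0.  -0.5] w 85.0
shift@now [ 40.9 182.4  -5.2] shift@target yaw [ 62.8 176.   -5.2] tool-z turn 6.98
['top'] [ 0.6255 -0.1326  0.2832] 53.827016439534646
['side'] [ 0.6271 -0.1286  0.2994] 64.80279520955506
['top', 'side'] [ 0.6258 -0.1308  0.2842] 133.55544188635673
```

View pics/d5.png

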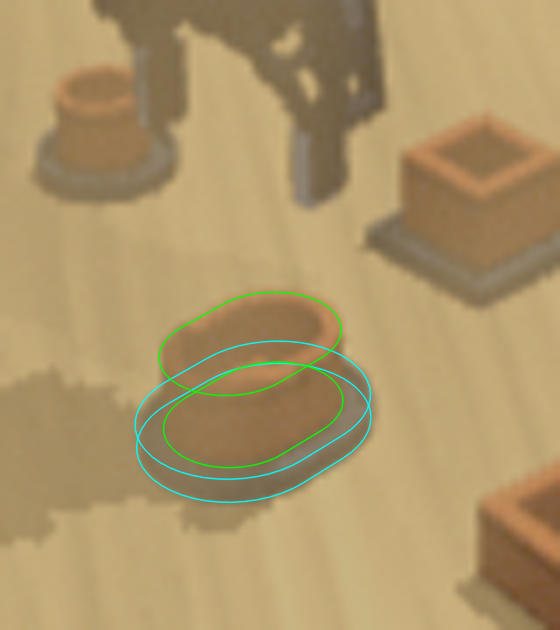

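View pics/d6.png

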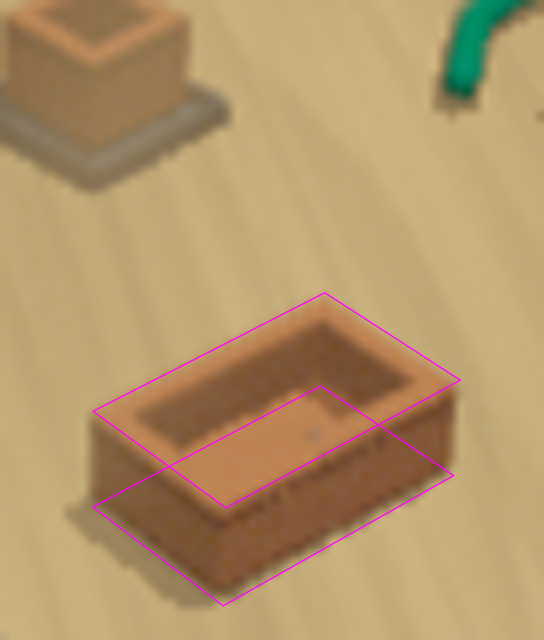

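View pics/d7.png

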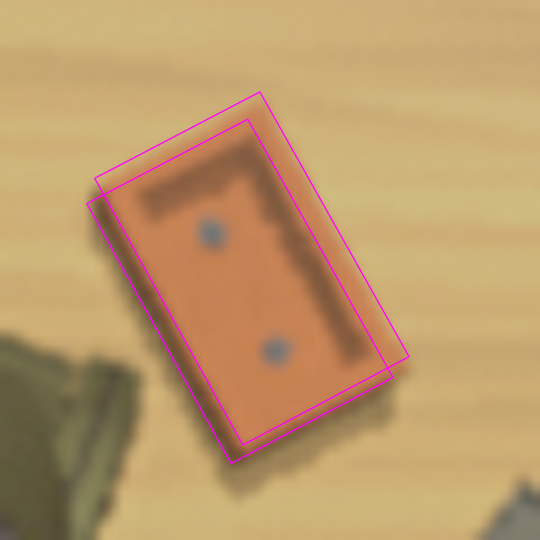

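carry_out([
  [[0, 0, 0, 0, 0, 7], [5, 15, 0, 0, 0, 0], [11, 32, 0, 0, 0, 0], [13, 37, 0, 0, 0, 0], [13, 37, 0, 0, 0, 0], [11, 32, 0, 0, 0, 0], [7, 19, 0, 0, 0, 0], [2, 5, 0, 0, 0, 0]],
])

```text
time: 30.65
eef_pos: [0.6277, -0.135, 0.1936]
ee_rot: [179.9, 0.1, 28.8]
ft_force: [-1.1, 0.7, 0.2]
gripper_width: 0.085
```

carry_out([
  [[0, 0, 15, 0, 0, 0], [0, 0, 25, 0, 0, 0], [0, 0, 20, 0, 0, 0], [0, 0, 0, 0, 0, 0], [0, 0, 0, 0, 0, 0]],
])

```text
time: 31.15
eef_pos: [0.6259, -0.1314, 0.1342]
ee_rot: [-179.9, 0.1, 29.0]
ft_force: [0.6, -0.8, -0.3]
gripper_width: 0.0847
```

```bash
python3 go.py .6265 -.1325 .08 29; python3 snap.py side e1 255 185 345 275 7
```

```text
t 31.15 pos [ 0.6259 -0.1314  0.1342] rot [-1.7986e+02  1.0000e-01  2.9010e+01] j [ -1.  55.  16.  94. -24.  35. -32.] F [ 0.6 -0.8 -0.3] w 84.7
shift@now [ 0.   1.3 54.2] shift@target yaw [ 0.   1.3 54.2] tool-z turn 0.01
```

View pics/e1.png

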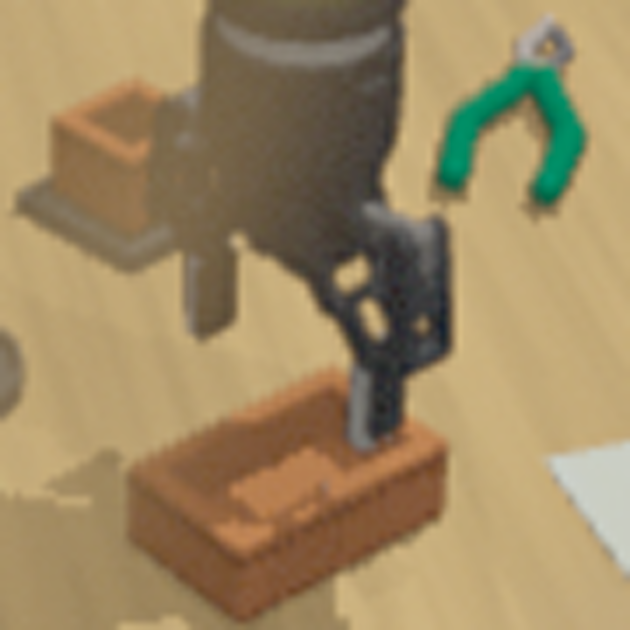

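carry_out([
  [[0, 1, 12, 0, 0, 0], [0, 0, 12, 0, 0, 0], [0, 0, 0, 0, 0, 0], [0, 0, 0, 0, 0, 0]],
])

```text
time: 31.6
eef_pos: [0.6272, -0.1334, 0.1106]
ee_rot: [-180.0, 0.0, 29.0]
ft_force: [1.0, -1.0, 0.1]
gripper_width: 0.0851
```

```bash
python3 go.py .6265 -.1325 .08 29; python3 snap.py side e2 265 205 335 275 8
```

```text
t 31.6 pos [ 0.6272 -0.1334  0.1106] rot [-1.7996e+02  4.0000e-02  2.8960e+01] j [ -0.  57.  15.  94. -25.  32. -32.] F [ 1.  -1.   0.1] w 85.1
shift@now [-0.2 -1.1 30.6] shift@target yaw [-0.2 -1.1 30.6] tool-z turn -0.04
```

View pics/e2.png

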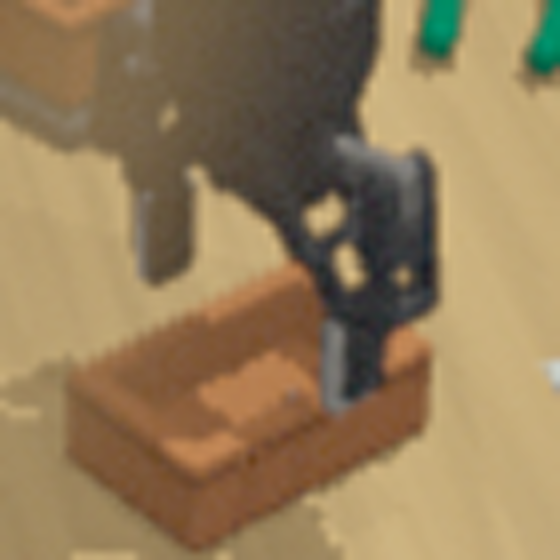

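carry_out([
  [[0, -1, 6, 0, 0, 0], [0, 0, 8, 0, 0, 0], [0, 0, 8, 0, 0, 0], [0, 0, 6, 0, 0, 0], [0, 0, 2, 0, 0, 0], [0, 0, 0, 0, 0, 0], [0, 0, 0, 0, 0, 0]],
])

```text
time: 32.35
eef_pos: [0.6272, -0.1327, 0.0812]
ee_rot: [180.0, -0.0, 29.0]
ft_force: [1.1, -0.1, 1.4]
gripper_width: 0.0852
```

```bash
python3 go.py .6265 -.1325 .08 29; python3 snap.py side e3 265 205 335 275 8
```

```text
t 32.35 pos [ 0.6272 -0.1327  0.0812] rot [ 1.7998e+02 -2.0000e-02  2.8950e+01] j [  0.  59.  14.  95. -25.  30. -31.] F [ 1.1 -0.1  1.4] w 85.2
shift@now [-0.5 -0.5  1.2] shift@target yaw [-0.5 -0.5  1.2] tool-z turn -0.05
```

View pics/e3.png

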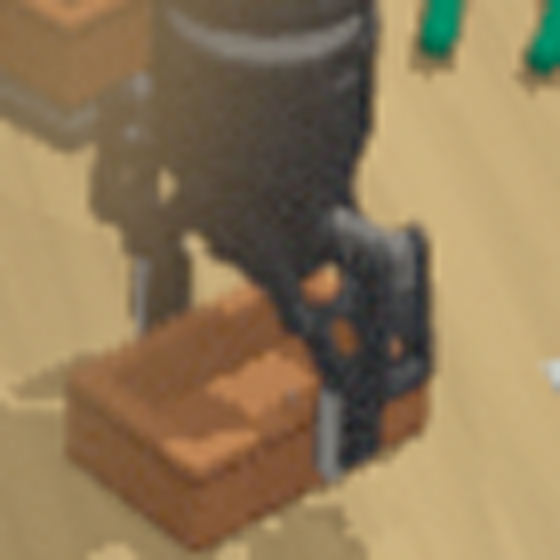

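Both fingers are outside the walls. Closing.

carry_out([
  [[0, 0, 0, 0, 0, 0], [0, 0, 0, 0, 0, 0], [0, 0, 0, 0, 0, 0], [0, 0, 0, 0, 0, 0], [0, 0, 0, 0, 0, 0], [0, 0, 0, 0, 0, 0]],
], fingers=63, grip_force=45)

```text
time: 33.0
eef_pos: [0.6273, -0.1327, 0.0817]
ee_rot: [180.0, -0.0, 29.0]
ft_force: [-0.6, -0.1, 6.5]
gripper_width: 0.0673
```

```bash
python3 go.py .6265 -.1325 .08 29
python3 - <<'E'
from ov import *
C=cams()
for yw in(29,):
  P=[(pris(SH["rect"],.6270,-.1325,yw,.005,.042),(255,0,255))]
  ov(C["side"],P,(262,200,330,280),8,"pics/e4.png")
E
```

```text
t 33.0 pos [ 0.6273 -0.1327  0.0817] rot [ 1.7997e+02 -4.0000e-02  2.8960e+01] j [  0.  59.  14.  95. -25.  30. -31.] F [-0.6 -0.1  6.5] w 67.3
shift@now [-0.6 -0.6  1.7] shift@target yaw [-0.6 -0.6  1.7] tool-z turn -0.04
```

View pics/e4.png

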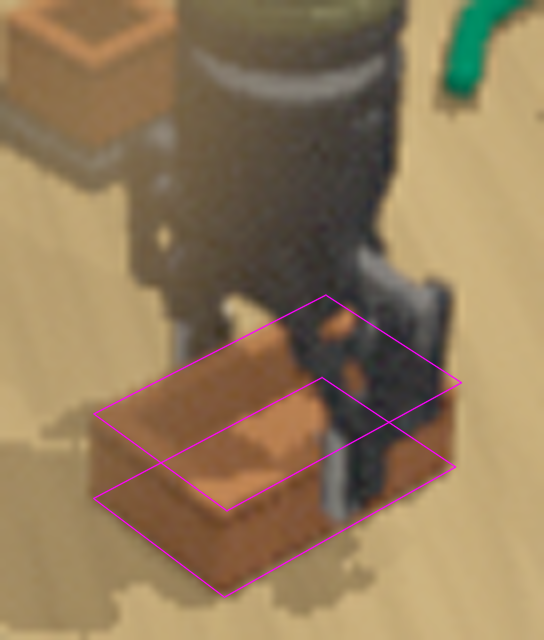

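carry_out([
  [[0, 0, -3, 0, 0, 0], [0, 0, -4, 0, 0, 0], [0, 0, -8, 0, 0, 0], [0, 0, -15, 0, 0, 0], [0, 0, -25, 0, 0, 0], [0, 0, -25, 0, 0, 0], [0, 0, -15, 0, 0, 0], [0, 0, 0, 0, 0, 0]],
], grip_force=50)

```text
time: 33.9
eef_pos: [0.6284, -0.1331, 0.179]
ee_rot: [179.8, -0.2, 29.0]
ft_force: [0.5, 0.2, -3.8]
gripper_width: 0.0675
```

carry_out([
  [[0, 0, 0, 0, 0, 4], [0, 0, 0, 0, 0, 8], [0, 0, 0, 0, 0, 8.5], [0, 0, 0, 0, 0, 8.5], [0, 0, 0, 0, 0, 8.5], [0, 0, 0, 0, 0, 8.5], [0, 0, 0, 0, 0, 8.5], [0, 0, 0, 0, 0, 7]],
])

```text
time: 34.7
eef_pos: [0.6264, -0.1321, 0.1748]
ee_rot: [180.0, 0.1, -32.9]
ft_force: [-0.1, 0.3, -3.2]
gripper_width: 0.0672
```

carry_out([
  [[0, 0, 0, 0, 0, 4], [0, 0, 0, 0, 0, 0], [0, 0, 0, 0, 0, 0]],
])

```text
time: 35.0
eef_pos: [0.6266, -0.1323, 0.1752]
ee_rot: [180.0, 0.1, -36.4]
ft_force: [-0.5, -0.4, -3.2]
gripper_width: 0.0672
```

```bash
python3 go.py .478 -.231 .17 -36.5; python3 snap.py side e5 215 130 345 310 3
```

```text
t 35.0 pos [ 0.6266 -0.1323  0.1752] rot [ 1.7997e+02  8.0000e-02 -3.6430e+01] j [-10.  55.  36.  94. -43.  45. -81.] F [-0.5 -0.4 -3.2] w 67.2
shift@now [-60.9 167.7   5.2] shift@target yaw [-60.7 167.8   5.2] tool-z turn 0.07
```

View pics/e5.png

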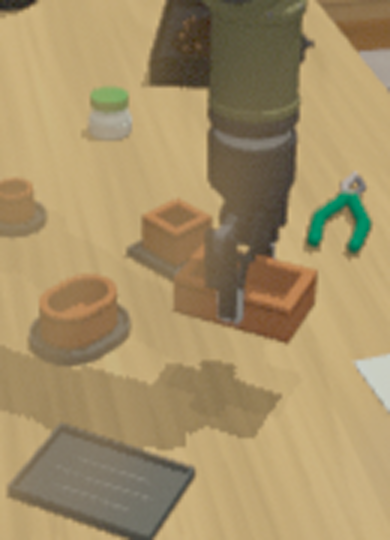

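carry_out([
  [[-5, 14, 0, 0, 0, 0], [-10, 28, 0, 0, 0, 0], [-12, 33, 0, 0, 0, 0], [-12, 33, 0, 0, 0, 0], [-11, 30, 0, 0, 0, 0], [-8, 21, 0, 0, 0, 0], [-3, 9, 0, 0, 0, 0], [0, 0, 0, 0, 0, 0]],
])

```text
time: 35.85
eef_pos: [0.4773, -0.2322, 0.1764]
ee_rot: [-180.0, -0.0, -36.7]
ft_force: [0.7, 0.3, -1.6]
gripper_width: 0.0672
```

carry_out([
  [[0, 0, 15, 0, 0, 0], [0, 0, 20, 0, 0, 0], [0, 0, 15, 0, 0, 0], [0, 0, 0, 0, 0, 0], [0, 0, 0, 0, 0, 0]],
])

```text
time: 36.35
eef_pos: [0.4792, -0.2305, 0.126]
ee_rot: [-179.9, -0.0, -36.4]
ft_force: [-0.3, 0.0, -1.9]
gripper_width: 0.0672
```

```bash
python3 go.py .478 -.231 .0857 -36.5
python3 - <<'E'
from ov import *
C=cams();p=arm.sense()["eef_pos"]
f=p[2]-.0817
it=[(pris(SA["rect"],.477,-.2305,-36.5,0,.012),(255,255,0)),(pris(SH["rect"],p[0]-.0008,p[1]+.0006,-36.5,f+.005,f+.042),(0,255,0))]
ov(C["side"],it,(205,220,305,330),6,"pics/e6.png")
ov(C["top"],it,(200,140,350,260),5,"pics/e7.png")
E
```

```text
t 36.35 pos [ 0.4792 -0.2305  0.126 ] rot [-1.7995e+02 -2.0000e-02 -3.6430e+01] j [  7.  52.  23. 114. -49.  24. -57.] F [-0.3  0.  -1.9] w 67.2
shift@now [-0.7  1.1 40.3] shift@target yaw [-0.7  1.1 40.3] tool-z turn 0.07
```

View pics/e6.png

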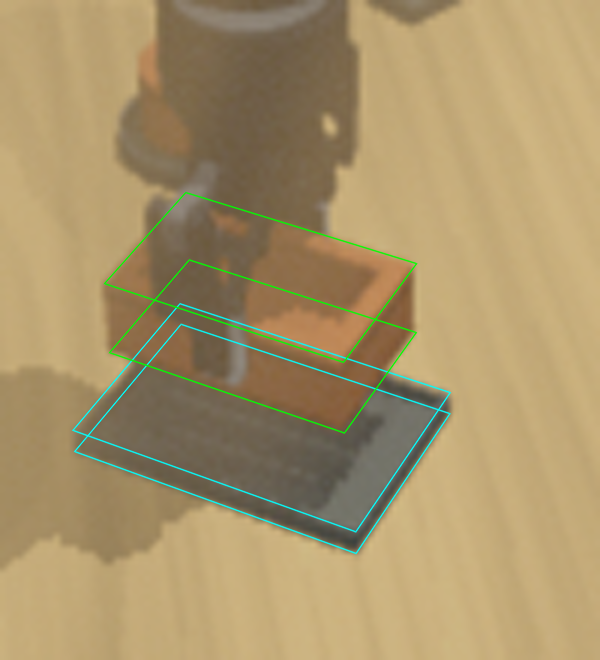

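View pics/e7.png

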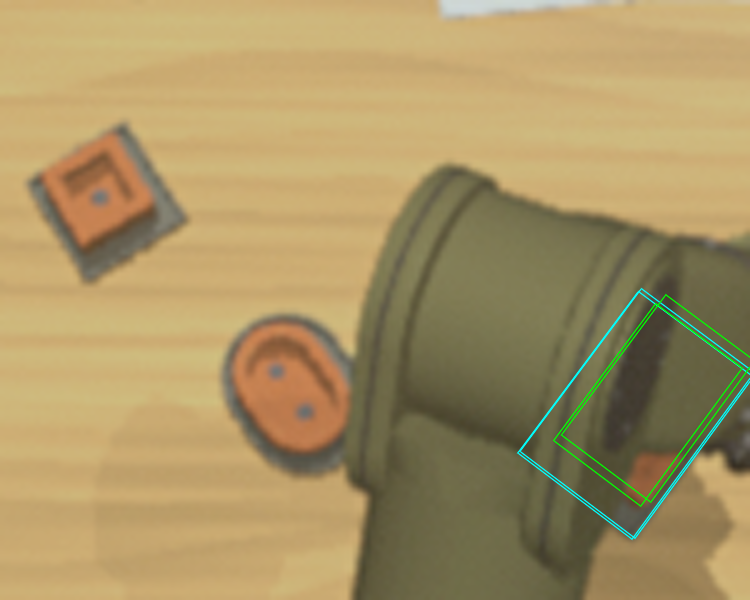

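carry_out([
  [[-0.7, 0.7, 12, 0, 0, 0], [0, 0, 11, 0, 0, 0], [0, 0, 7, 0, 0, 0], [0, 0, 4, 0, 0, 0], [0, 0, 2, 0, 0, 0], [0, 0, 1, 0, 0, 0], [0, 0, 0, 0, 0, 0]],
])

```text
time: 37.15
eef_pos: [0.4771, -0.2315, 0.0892]
ee_rot: [-180.0, -0.0, -36.5]
ft_force: [-0.9, -0.3, -2.9]
gripper_width: 0.067
```

carry_out([
  [[0, 0, 0.7, 0, 0, 0], [0, 0, 0.7, 0, 0, 0], [0, 0, 0.7, 0, 0, 0], [0, 0, 0, 0, 0, 0]],
])

```text
time: 37.55
eef_pos: [0.477, -0.2313, 0.0869]
ee_rot: [-180.0, 0.0, -36.5]
ft_force: [0.1, -0.2, -1.6]
gripper_width: 0.0674
```

```bash
python3 go.py .478 -.231 .0857 -36.5
```

```text
t 37.55 pos [ 0.477  -0.2313  0.0869] rot [-1.7999e+02  1.0000e-02 -3.6540e+01] j [ 11.  55.  18. 114. -52.  18. -55.] F [ 0.1 -0.2 -1.6] w 67.4
shift@now [ 0.6 -0.9  1.2] shift@target yaw [ 0.6 -0.9  1.2] tool-z turn -0.04
```

carry_out([
  [[0.6, -0.8, 0, 0, 0, 0], [0, 0, 0.5, 0, 0, 0], [0, 0, 0.3, 0, 0, 0], [0, 0, 0.2, 0, 0, 0], [0, 0, 0, 0, 0, 0]],
])

```text
time: 38.05
eef_pos: [0.4779, -0.2311, 0.0859]
ee_rot: [-180.0, 0.0, -36.5]
ft_force: [-0.3, -0.1, -3.1]
gripper_width: 0.0674
```

carry_out([
  [[0, 0, 0.4, 0, 0, 0], [0, 0, 0, 0, 0, 0]],
])

```text
time: 38.25
eef_pos: [0.4779, -0.2311, 0.0857]
ee_rot: [-180.0, -0.0, -36.5]
ft_force: [0.1, 0.7, 0.3]
gripper_width: 0.0672
```

carry_out([
  [[0, 0, 0.3, 0, 0, 0], [0, 0, 0, 0, 0, 0]],
])

```text
time: 38.45
eef_pos: [0.4779, -0.2311, 0.0857]
ee_rot: [-180.0, -0.0, -36.5]
ft_force: [-0.7, 1.4, 5.2]
gripper_width: 0.0673
```

Run:
```python
from ov import *
C=cams()
it=[(pris(SA["rect"],.477,-.2305,-36.5,0,.012),(255,255,0)),(pris(SH["rect"],.477,-.2305,-36.5,.009,.046),(0,255,0))]
ov(C["side"],it,(205,220,305,330),6,"pics/e8.png")
```

```text
(no output)
```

View pics/e8.png

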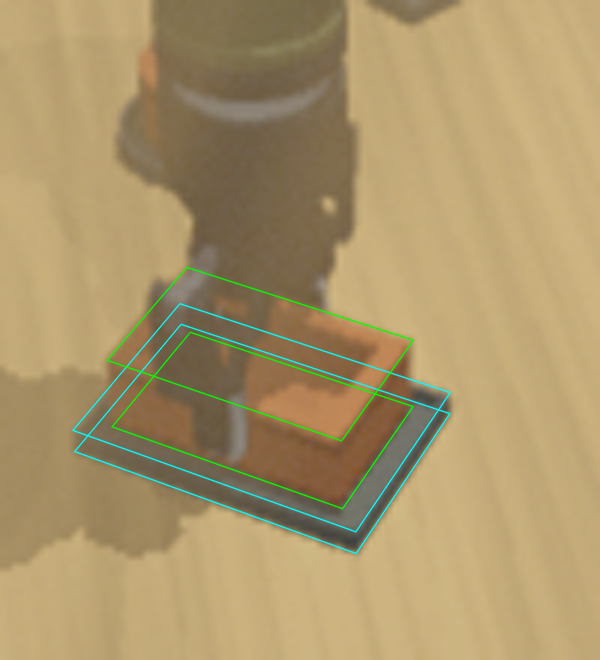

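Well centred and seated. I'm releasing fully, so the fingers open and swing up, then retreating.

carry_out([
  [[0, 0, 0, 0, 0, 0], [0, 0, 0, 0, 0, 0], [0, 0, 0, 0, 0, 0], [0, 0, -4, 0, 0, 0], [0, 0, -10, 0, 0, 0], [0, 0, -25, 0, 0, 0], [0, 0, -35, 0, 0, 0], [0, 0, -35, 0, 0, 0]],
], fingers=81)

```text
time: 39.35
eef_pos: [0.4776, -0.2309, 0.1959]
ee_rot: [180.0, 0.0, -36.6]
ft_force: [1.1, -0.5, 0.2]
gripper_width: 0.081
```

carry_out([
  [[0, 0, -40, 0, 0, 0], [0, 0, -40, 0, 0, 0], [0, 0, -20, 0, 0, 0], [0, 0, 0, 0, 0, 0], [0, 0, 0, 0, 0, 0]],
])

```text
time: 39.85
eef_pos: [0.4778, -0.2307, 0.2946]
ee_rot: [-180.0, -0.0, -36.5]
ft_force: [-1.3, -0.0, -0.3]
gripper_width: 0.081
```

```bash
python3 go.py .478 -.231 .0857 -36.5
python3 - <<'E'
from ov import *
C=cams()
S={"round":(.444,.2255,0),"square":(.612,.1182,33),"oval":(.487,-.008,36),"rect":(.4775,-.2305,-36.5)}
it=[(pris(SA[k],*S[k],.012,.012),(255,255,0)) for k in S]+[(pris(SH[k],*S[k],.004+H[k],.004+H[k]),(0,255,0)) for k in S]
ov(C["side"],it,(190,170,320,320),5,"pics/f1.png")
ov(C["top"],[],(100,130,410,260),2,"pics/f2.png")
ov(C["side"],[],(150,100,410,384),2,"pics/f3.png")
E
```

```text
t 39.85 pos [ 0.4778 -0.2307  0.2946] rot [-1.7996e+02 -1.0000e-02 -3.6530e+01] j [ -3.  39.  40. 108. -35.  46. -70.] F [-1.3 -0.  -0.3] w 81.0
shift@now [4.000e-01 1.000e-01 2.089e+02] shift@target yaw [4.000e-01 1.000e-01 2.089e+02] tool-z turn -0.03
```

View pics/f1.png

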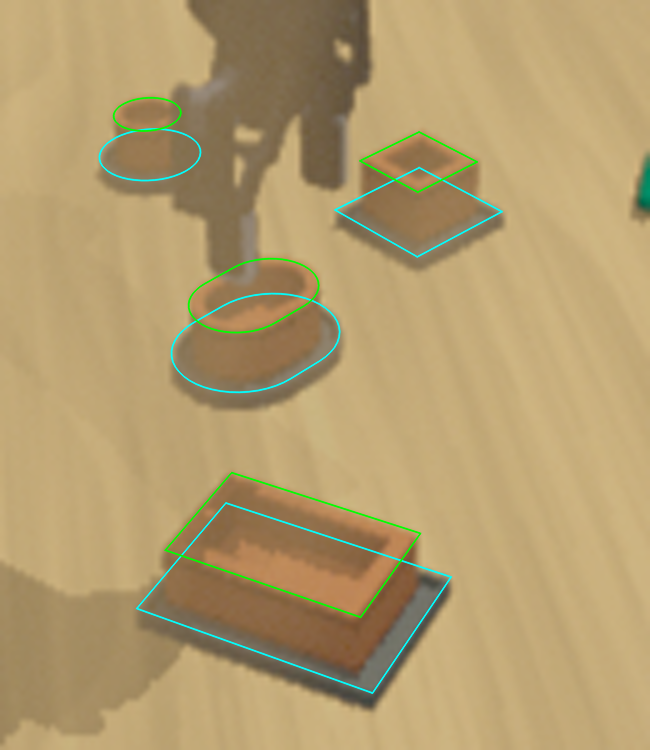

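View pics/f2.png

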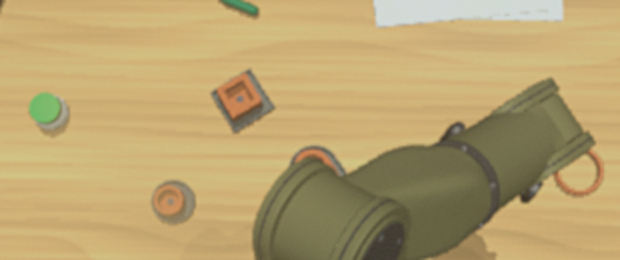

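View pics/f3.png

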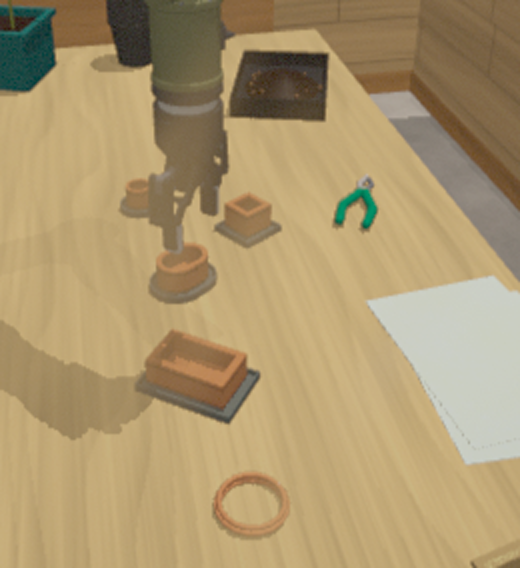

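All four pots stand inside their saucers and are aligned with them. The coil and jar look untouched and the gripper is clear, so I'm handing in.

```bash
python3 -c "
from cell import arm
print(arm.job_done()); print(arm.sense()['time'])"
```

```text
the job is handed in; nothing more can be done
None
the job is handed in; nothing more can be done
```

I took the stack apart from the top down (round, square, oval, rectangular). Each pot was lowered to light contact (about 11 N at most) in its own saucer, released, and the gripper backed away upward. I handed the job in at about 40 s.

- **Heights:** each pot touched down within 0.3 mm of the height predicted for feet flat on the saucer floor. None slipped in the grip.
- **Final picture:** the side view shows all four pots upright inside their rims. They sit within about 2 mm of centre and match the saucers' measured directions (square 33°, oval 36°, rectangular -36.5°). The coil and the jar look to be where they started, judged by eye, and the gripper is open and clear.
- **What disagreed or went unchecked:** the two cameras differed by 2–4 mm on where the stack stood. I went by the side view, which matched where the gripper was, and the 9 mm of room covered the difference. In the last top view the arm hid the rectangular pot and most of the oval one, so the final check of those two rests on the side view and the touch-down heights.

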